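Pack the six-pocket Christmas chocolate carton

TASK

Finish packing the white six-pocket gift carton; the chocolate jar and the gold coin roll already stand in the two end pockets of its back row (the row farther from the robot) and stay there. Stand the round tin in the pocket directly in front of the jar and the bell in the pocket directly in front of the coin roll, the chocolate house between the jar and the coin roll and the snowman between the tin and the bell, and the little ribboned parcel centrally on top of the tin. Set every piece down gently and upright, never dropping one, and leave them all standing at rest.

Things in the scene. Friction and masses are not known exactly. Their poses are not given: they have to be found in the camera images.
- carton: White card tray fixed to the table, 156 (x) by 214 mm (y), brown dividers, 2 rows of 3 pockets. Origin: centre of underside; x away from the robot within 20 deg, y to its left. Pocket centres x -38 (front row) or +38 mm (back), y -70, 0, +70; inside 73 by 67 mm. Heights over the table: floor 3, outer walls 14 (3 thick), dividers 10 mm (2 thick).
- jar: Small dark-brown jar of chocolate cream with a pale label and a dark-grey screw lid, 44 mm diameter, 63 mm high, about 0.15 kg; loose, already standing in one end pocket (left or right) of the carton's back row. Origin: centre of its underside, z up along it.
- roll: Upright roll of chocolate coins in gold foil, a finely ribbed cylinder, 41 mm diameter, 63.5 mm high; loose, already standing in the other end pocket of the carton's back row. Origin: centre of its underside, z up along it.
- tin: Low round metal tin, plain silver with a seam and a flat lid, 52 mm diameter, 40 mm high, about 0.11 kg. Stands upright on the table. Origin: centre of its underside, z up along it.
- parcel: Little square gift parcel in gold foil with a dark-brown ribbon crossed over it and a bow, 42 by 42 mm (x, y; sides square to its axes), 30 mm high plus a flat bow (5 mm, yields to touch). About 45 g. Origin: centre of its underside, z up along it.
- house: Gold-foil chocolate house, 44 mm long (its x, along the ridge) by 38 mm wide (its y); upright walls 36 mm high, then a gable roof to about 56 mm and a small chimney to 59 mm; dark-brown door and windows. Nothing overhangs the walls. About 70 g. Origin: centre of its underside, z up along it.
- bell: Gold-foil chocolate bell, round, standing on its rim: 48 mm diameter at the rim (lowest 11 mm), then a nearly straight body of 36 mm diameter from 15 to 36 mm height, rounded crown at 56 mm with a small loop to 64 mm. About 60 g. Origin: centre of its underside, z up along it.
- snowman: Gold-foil chocolate snowman, round: body 46 mm diameter between 15 and 28 mm height, neck 25 mm at 38 mm, head 31 mm diameter at 48 mm, flat dark-brown hat with brim to 68 mm. About 75 g. Origin: centre of its underside, z up along it.

How it is judged:
By the outcome, as a careful person would: the job done as asked, in the order asked, and still so for the second after the job is handed in, with the robot touching nothing.
It also fails if it takes over 115 s, if anything falls off the work surface, if the arm or the gripper's body presses on something with over 40 N, if the wrist force passes 120 N, or if a joint passes its speed limit or range.

ROBOT

A 6-joint arm with a two-finger parallel gripper is mounted at the origin on the work surface. World frame = base frame: x ahead of the robot, y to its left, z up, the work surface at z = 0. Lengths are in m, angles in rad, forces in N, time in s.
With the tool pointing down it reaches from about 0.35 to 0.775 m from the base axis. Payload 7.3 kg.
Tool frame: the origin (TCP) lies at the very end of the fingers, on their centre line; the grasp point (between the pads) lies 19 mm behind it; z points along the fingers, x is the direction in which the jaws open and shut, and the axes are right-handed (so a half turn about z gives the same grasp; the last joint's range is limited). The gripper opens to 92 mm and grips with 3 to 60 N. Pads are 19 mm wide; open, the fingers measure 130 mm over their backs; the gripper's body (75 mm by 190 mm) begins 47 mm behind the grasp point.
Start: joints at [1.059, 0.342, 1.524, -0, 1.275, -0.146], TCP at [0.188, 0.49, 0.227] pointing down, gripper open.
Joint ranges: [-2.53, 2.53], [-0.77, 2.02], [0.04, 2.7], [-1, 4.14], [0.28, 2.66], [-3.11, 3.11]. Speed limits (rad/s): [2.57, 2.57, 3.14, 3.14, 3.14, 3.14].

INTERFACE

Orientations are given as [roll, pitch, yaw] about the fixed x, y, z axes, in that order (R = Rz(yaw) Ry(pitch) Rx(roll)).
In Python, from cell import observe, read_camera, camera_params, hand_in gives the robot as it stands.
- The arm moves only by the tool apply_moves, never from a script. Its argument "increments" is a list of rows, each an object with "grip": the opening, from 0 (shut) to 1 (fully open); "linear": the shift along the world's x, y, z in mm, a list of three; "turn": the turn, a rotation vector about the world's x, y, z in units of 6 degrees (1.0 is 6 degrees), a list of three. A call has 1 to 10 rows; each row is the pose to reach, as a shift and turn from the pose commanded when the call began; what a row does not reach only later rows make up. A row lasts 1/10 s, in which the tool goes at most 50 mm and 8.59 degrees, less where a joint would pass 70% of its speed; a pose out of reach is approached as far as the arm can. A call with a gripper value outside its range is refused whole. The fingers move at their own pace and stop on an object; "grip_force" is the grip in N (left out, the last holds). Time passes only in rows, so rows that repeat a pose let the fingers close. It gives the time, the measured TCP pose, the force and the opening at its end, in the units of the state.
- observe(): the state, without advancing time (a new reading comes with each control period).
- read_camera(name): name is "scene" or "top"; returns the picture (420x560x3 uint8, red, green, blue); there is no depth.
- camera_params(name): a dict with "camera_matrix" (3x3 intrinsics, pixels), "k1" (the pictures are not rectified: a ray, as slopes to the right and down, at radius r is drawn at 1 + k1 r^2 times it, then the intrinsics apply), "world_to_cam" (4x4, takes a point from world to camera coordinates). Camera axes: x right, y up, looking along -z (the intrinsics and any distortion apply to the point x, -y, -z); pixel columns grow to the right and rows downward; lengths in m; the calibration is good to about 2 mm. A picture is of the moment at which its call begins. camera_params takes no time and is no camera call.
- hand_in(): hands the job in, once; it reports no verdict.
The state is a dict: "time": time; "qpos": joint angles; "qvel": joint speeds; "joint_efforts": joint torques, N m; "tool_pos": TCP position; "tool_rot": TCP orientation; "contact_force": force on the tool from outside, world axes, zero at the start; "torque": the same for the moment, N m; "opening": finger opening in m.
Only numpy, scipy, OpenCV 4.12 (cv2) and the standard library are available. Lean on these libraries where they do the work, as an engineer would, in place of code of your own. Each camera call takes 0.05 s, during which the arm holds its last target.

## Working session

There is one attempt and no reset: what is moved stays moved. The work goes in short steps, Python scripts to look and compute and a tool call to move; the robot and the scene stay as the last step left them, time stands still between calls to the robot, and variables do not carry over. Pictures are saved under pics/ and viewed, and the job is handed in when it is done.

Besides the shell and the picture viewer there is one more tool, called after ">>>" by a JSON object that holds its "api" and its "payload". apply_moves: Moves the arm, as the interface text tells. Its arguments: {"type":"object","properties":{"increments":{"type":"array","items":{"type":"object","properties":{"grip":{"type":"number"},"linear":{"type":"array","items":{"type":"number"}},"turn":{"type":"array","items":{"type":"number"}}}}},"grip_force":{"type":"number"}},"required":["increments"]}

```bash
mkdir -p pics; ls; python3 - <<'E'
from cell import *
import cv2,json
for n in("scene","top"):
    im=read_camera(n); cv2.imwrite(f"pics/{n}0.png",im[:,:,::-1]); p=camera_params(n); print(n,p)
s=observe();print(s)
E
```

```text
pics
scene {'camera_matrix': array([[468.06470849,   0.        , 276.48074904],
       [  0.        , 468.06470849, 207.64355959],
       [  0.        ,   0.        ,   1.        ]]), 'k1': -0.1317332795077207, 'world_to_cam': array([[ 0.17097547,  0.98517421,  0.01411288, -0.11060314],
       [-0.58840063,  0.09060601,  0.80347698,  0.29721896],
       [ 0.79028608, -0.14567888,  0.59516853, -1.75553972],
       [ 0.        ,  0.        ,  0.        ,  1.        ]])}
top {'camera_matrix': array([[490.57368334,   0.        , 280.3088996 ],
       [  0.        , 490.57368334, 210.54713581],
       [  0.        ,   0.        ,   1.        ]]), 'k1': -0.011333713185077159, 'world_to_cam': array([[ 0.0026468 , -0.99977156,  0.02120903, -0.00427003],
       [ 0.98156876,  0.00665032,  0.19099357, -0.54845775],
       [-0.19109098,  0.0203126 ,  0.98136213, -1.00751177],
       [ 0.        ,  0.        ,  0.        ,  1.        ]])}
{'time': 0.1, 'qpos': array([ 1.05901844e+00,  3.42663446e-01,  1.52489003e+00,  1.91991409e-06,
        1.27542996e+00, -1.46025757e-01]), 'qvel': array([ 7.81338731e-04, -3.08932744e-03, -4.39523395e-03,  1.39480219e-03,
        9.04870767e-04, -4.25433998e-06]), 'joint_efforts': array([ 1.62297372e-03, -4.32000732e+01, -2.44696409e+01,  7.18243048e-02,
        5.26265090e-02, -4.78786205e-05]), 'tool_pos': array([0.18758125, 0.48996171, 0.22612005]), 'tool_rot': array([-3.14138847e+00,  1.37571889e-03,  1.20504378e+00]), 'contact_force': array([0.06024839, 0.50337224, 0.27501102]), 'torque': array([ 0.03853255, -0.02040735, -0.00694818]), 'opening': 0.09199036917232929}
```

View pics/scene0.png

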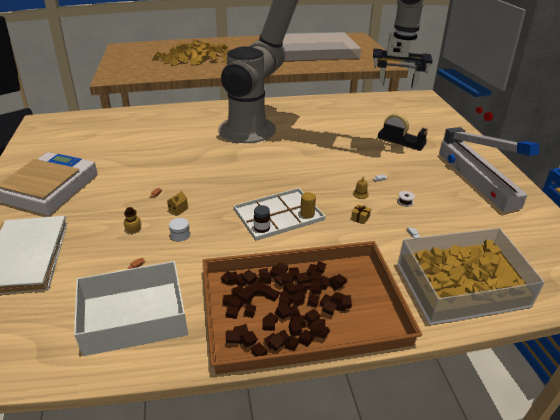

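View pics/top0.png

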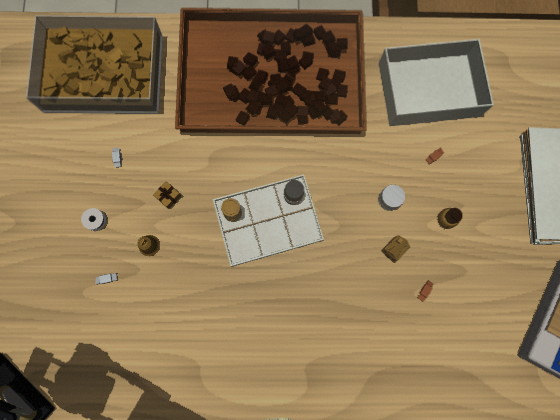

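The scene view is from the far side and the top view has +x up. In the top view the carton is around (268,222), with the roll at its back left (232,210) and the jar at its back right (294,191). The tin is at (392,197), snowman (450,217), house (396,249), bell (148,245) and parcel (168,195). The spool at (93,219) is only a distractor. Next I'll zoom in for detail.

```bash
cat > h.py <<'E'
import numpy as np,cv2
from cell import camera_params
P={n:camera_params(n) for n in("scene","top")}
def pix2ray(n,uv):
    p=P[n];K=p["camera_matrix"];T=p["world_to_cam"];k=p["k1"]
    d=(np.asarray(uv,float).reshape(-1,2)-K[:2,2])/[K[0,0],K[1,1]]
    s=d.copy()
    for _ in range(20): s=d/(1+k*(s**2).sum(1,keepdims=True))
    r=np.c_[s[:,0],-s[:,1],-np.ones(len(s))]@T[:3,:3]
    o=-T[:3,:3].T@T[:3,3]
    return o,r
def onplane(n,uv,z):
    o,r=pix2ray(n,uv); return o+r*((z-o[2])/r[:,2])[:,None]
def proj(n,X):
    p=P[n];K=p["camera_matrix"];T=p["world_to_cam"]
    c=np.asarray(X,float).reshape(-1,3)@T[:3,:3].T+T[:3,3]
    s=np.c_[c[:,0],-c[:,1]]/(-c[:,2:3]); s=s*(1+p["k1"]*(s**2).sum(1,keepdims=True))
    return s*[K[0,0],K[1,1]]+K[:2,2]
E
python3 - <<'E'
import cv2,numpy as np
t=cv2.imread("pics/top0.png");s=cv2.imread("pics/scene0.png")
cv2.imwrite("pics/z1.png",np.vstack([cv2.resize(t[165:275,70:330],(780,330),interpolation=2)[:, :],cv2.resize(t[165:255,370:480],None,fx=3,fy=3)[:,:].copy() if 0 else cv2.copyMakeBorder(cv2.resize(t[170:260,370:480],None,fx=3,fy=3,interpolation=2),0,0,0,450,0)]))
cv2.imwrite("pics/z2.png",np.vstack([cv2.resize(s[170:250,110:330],None,fx=3.5,fy=3.5,interpolation=2),cv2.copyMakeBorder(cv2.resize(s[170:250,300:430],None,fx=3.5,fy=3.5,interpolation=2),0,0,0,315,0)]))
E
```

```text
(no output)
```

View pics/z1.png

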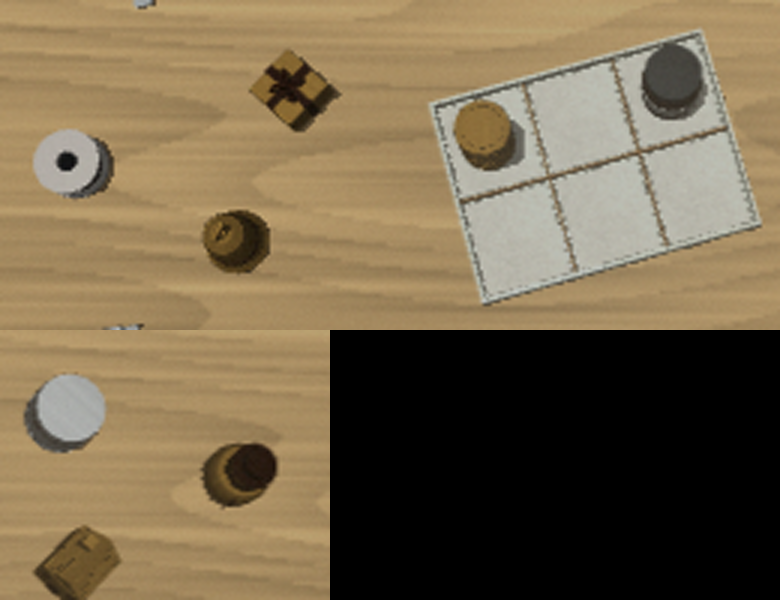

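View pics/z2.png

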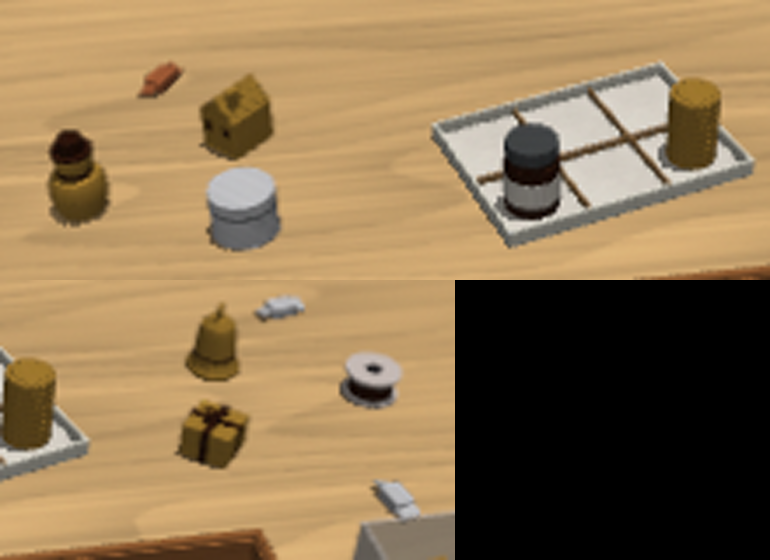

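```bash
cat > m0.py <<'E'
from h import *
t=cv2.imread("pics/top0.png");hsv=cv2.cvtColor(t,cv2.COLOR_BGR2HSV)
for n in P: print(n,pix2ray(n,[0,0])[0].round(3))
# carton
def sub(b): x0,y0,x1,y1=b; m=np.zeros(t.shape[:2],np.uint8); m[y0:y1,x0:x1]=1; return m
B,G,R=[t[:,:,i].astype(int) for i in range(3)]
m=((hsv[:,:,1]<60)&(hsv[:,:,2]>90)).astype(np.uint8)*sub((200,165,335,275))
m=cv2.morphologyEx(m,cv2.MORPH_CLOSE,np.ones((9,9)))
c=max(cv2.findContours(m,0,2)[0],key=cv2.contourArea)
r=cv2.minAreaRect(c);box=cv2.boxPoints(r)
print("carton rect px",r)
W=onplane("top",c.reshape(-1,2),.014)[:,:2]
r=cv2.minAreaRect((W*1000).astype(np.float32)); print("world rect z14",r, cv2.boxPoints(r).round(1).tolist())
# tin lid
m=((hsv[:,:,1]<60)&(hsv[:,:,2]>110)).astype(np.uint8)*sub((370,178,415,215))
c=max(cv2.findContours(m,0,2)[0],key=cv2.contourArea)
W=onplane("top",c.reshape(-1,2),.040)[:,:2]*1000
print("tin",cv2.fitEllipse(W.astype(np.float32)))
# jar lid, roll
for nm,b,mk,z in [("jar",(280,175,308,207),(hsv[:,:,2]<95),.066),("roll",(216,193,247,225),(hsv[:,:,1]>90),.0665)]:
    m=mk.astype(np.uint8)*sub(b); c=max(cv2.findContours(m,0,2)[0],key=cv2.contourArea)
    print(nm,cv2.boundingRect(c),cv2.contourArea(c))
for nm,b in [("bell",(132,230,165,262)),("parcel",(150,178,188,214)),("house",(378,230,415,265)),("snow",(433,200,468,232))]:
    g=t[b[1]:b[3],b[0]:b[2]]
    cv2.imwrite(f"pics/c_{nm}.png",cv2.resize(g,None,fx=10,fy=10,interpolation=0))
a=[cv2.resize(cv2.imread(f"pics/c_{n}.png"),(380,300)) for n in("bell","parcel","house","snow")]
cv2.imwrite("pics/c4.png",np.vstack([np.hstack(a[:2]),np.hstack(a[2:])]))
E
python3 m0.py
```

```text
scene [ 1.581 -0.174  0.808]
top [0.346 0.02  1.094]
carton rect px ((267.695556640625, 219.58399963378906), (69.6401596069336, 96.83139038085938), 74.57783508300781)
world rect z14 ((536.5162353515625, 26.042564392089844), (157.14791870117188, 213.85574340820312), 16.25139045715332) [[431.20001220703125, 106.69999694824219], [491.0, -98.5999984741211], [641.9000244140625, -54.599998474121094], [582.0, 150.6999969482422]]
tin ((586.8312377929688, -252.18089294433594), (49.050567626953125, 50.359710693359375), 139.35675048828125)
jar (284, 178, 20, 27) 370.0
roll (221, 198, 20, 24) 316.5
```

View pics/c4.png

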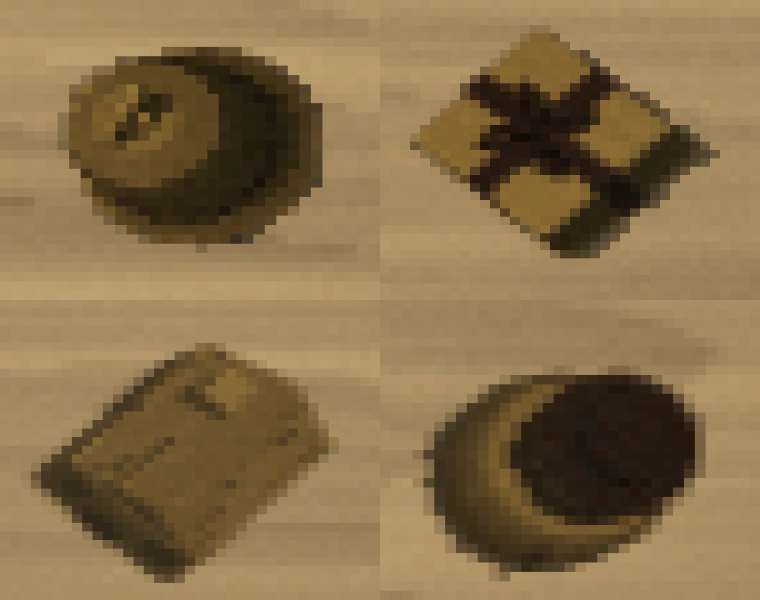

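```bash
cat > m1.py <<'E'
from h import *
from scipy.optimize import least_squares
t=cv2.imread("pics/top0.png"); s=cv2.imread("pics/scene0.png")
def cut(im,b):
    m=np.zeros(im.shape[:2],np.uint8); x0,y0,x1,y1=b
    pad=12; sub=im[y0-pad:y1+pad,x0-pad:x1+pad].copy()
    sub=cv2.resize(sub,None,fx=4,fy=4,interpolation=cv2.INTER_LINEAR)
    mk=np.zeros(sub.shape[:2],np.uint8)
    cv2.setRNGSeed(1)
    cv2.grabCut(sub,mk,(pad*4,pad*4,(x1-x0)*4,(y1-y0)*4),np.zeros((1,65)),np.zeros((1,65)),6,cv2.GC_INIT_WITH_RECT)
    m=((mk==1)|(mk==3)).astype(np.uint8)
    c=max(cv2.findContours(m,0,cv2.CHAIN_APPROX_NONE)[0],key=cv2.contourArea)
    cv2.drawContours(sub,[c],-1,(0,0,255),1)
    return (c.reshape(-1,2)+.5)/4-.5+[x0-pad,y0-pad],sub
tb={"tin":(378,183,408,211),"bell":(135,232,163,259),"parcel":(151,179,186,213),"house":(379,232,413,265),"snow":(435,204,467,230)}
sb={"tin":(165,216,194,243),"bell":(352,175,371,199),"parcel":(349,204,374,225),"house":(164,189,191,218),"snow":(121,204,145,236)}
C={};vis=[]
for nm in tb:
    for n,im,b in(("top",t,tb[nm]),("scene",s,sb[nm])):
        C[nm,n],v=cut(im,b); vis.append(cv2.resize(v,(155,155)))
cv2.imwrite("pics/gc.png",cv2.resize(np.vstack([np.hstack(vis[0::2]),np.hstack(vis[1::2])]),None,fx=1,fy=1))
cam=np.array([.346,.02])
def circ(nm,z,r):
    W=onplane("top",C[nm,"top"],z)[:,:2]
    c=W.mean(0)
    for _ in range(6):
        d=cam-c; d/=np.linalg.norm(d); v=W-c; a=(v/np.linalg.norm(v,axis=1,keepdims=True))@d
        sel=W[a>0.1]
        q=least_squares(lambda q:np.hypot(*(sel-q).T)-r,c,loss="soft_l1",f_scale=.001); c=q.x
    print(nm,"top near-side fit",(c*1000).round(1),"rms",(1e3*np.sqrt(np.mean(q.fun**2))).round(2))
    return c
circ("tin",.0,.026)
circ("bell",.0,.024)
circ("snow",.014,.023)
# scene lateral: mid of left/right extremes in a row band, as ray plane
for nm in("tin","bell","snow"):
    c=C[nm,"scene"]; l=c[c[:,0]<=c[:,0].min()+.3].mean(0); r=c[c[:,0]>=c[:,0].max()-.3].mean(0)
    print(nm,"scene ext",l.round(1),r.round(1),"bottom",c[:,1].max(),"mid on z15",(onplane("scene",(l+r)/2,.015)*1000).round(1), "mid z7",(onplane("scene",(l+r)/2,.007)*1000).round(1))
for nm in("parcel","house"):
    for n in("top","scene"):
        c=C[nm,n].astype(np.float32).reshape(-1,1,2)
        for e in(1.2,):
            print(nm,n,cv2.approxPolyDP(c,e,True).reshape(-1,2).round(1).tolist())
E
python3 m1.py
```

```text
tin top near-side fit [ 586.5 -251.7] rms 0.64
bell top near-side fit [478.  289.5] rms 0.6
snow top near-side fit [ 539.7 -377.4] rms 0.59
tin scene ext [168.5 225.6] [189.6 233.9] bottom 241.125 mid on z15 [[ 587.  -254.6   15. ]] mid z7 [[ 577.  -255.4    7. ]]
bell scene ext [352.4 193. ] [367.6 190. ] bottom 198.375 mid on z15 [[486.6 282.9  15. ]] mid z7 [[475.5 287.5   7. ]]
snow scene ext [123.2 223. ] [140.8 225. ] bottom 234.375 mid on z15 [[ 542.6 -382.7   15. ]] mid z7 [[ 532.1 -384.8    7. ]]
parcel top [[164.60000610351562, 181.10000610351562], [152.39999389648438, 195.10000610351562], [167.39999389648438, 208.60000610351562], [171.10000610351562, 208.60000610351562], [183.39999389648438, 195.89999389648438], [170.10000610351562, 183.39999389648438]]
parcel scene [[357.1000061035156, 203.89999389648438], [351.3999938964844, 210.60000610351562], [349.8999938964844, 219.10000610351562], [363.6000061035156, 223.10000610351562], [369.6000061035156, 215.10000610351562], [370.1000061035156, 208.39999389648438]]
house top [[398.6000061035156, 234.60000610351562], [391.6000061035156, 237.60000610351562], [380.3999938964844, 249.60000610351562], [386.1000061035156, 257.3999938964844], [392.8999938964844, 262.6000061035156], [398.3999938964844, 259.6000061035156], [410.1000061035156, 247.10000610351562], [407.6000061035156, 239.89999389648438]]
house scene [[181.10000610351562, 190.60000610351562], [166.60000610351562, 200.10000610351562], [166.39999389648438, 211.10000610351562], [171.89999389648438, 214.60000610351562], [177.39999389648438, 215.39999389648438], [187.60000610351562, 208.10000610351562], [186.60000610351562, 196.89999389648438]]
```

View pics/gc.png

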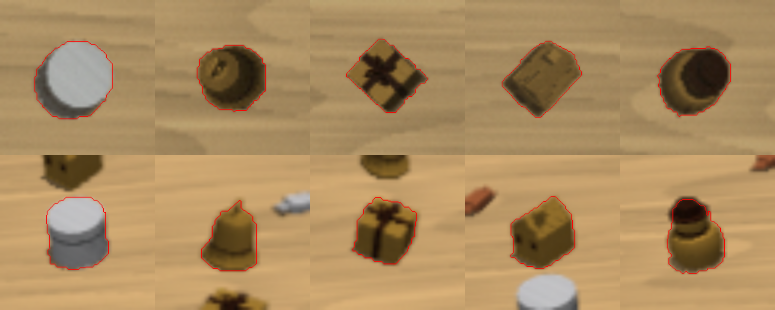

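```bash
python3 - <<'E'
from h import *
t=cv2.imread("pics/top0.png"); s=cv2.imread("pics/scene0.png")
a=cv2.resize(s[184:222,158:198],None,fx=14,fy=14,interpolation=cv2.INTER_CUBIC)[:,:400*2]
b=cv2.resize(t[228:270,374:418],None,fx=12,fy=12,interpolation=cv2.INTER_CUBIC)
im=np.zeros((560,790,3),np.uint8); a=cv2.resize(a,(390,370));b=cv2.resize(b,(390,372)); im[:370,:390]=a; im[:372,400:790]=b
cv2.imwrite("pics/house.png",im)
f=lambda p:(onplane("top",p,.030)*1000).round(1)
W=f([(166,181.2),(153.2,195.4),(166.8,206.4),(179.2,193)]);print("parcel top",W.tolist(),W.mean(0))
for z in(0,.036):print("house",z,(onplane("top",[(380.4,249.6),(392.9,262.6),(410.1,247.1),(398.6,234.6)],z)*1000).round(1).tolist())
E
```

```text
parcel top [[617.7, 252.4, 30.0], [585.2, 279.1, 30.0], [560.5, 248.0, 30.0], [591.0, 222.0, 30.0]] [588.6   250.375  30.   ]
house 0 [[470.9, -228.1, 0.0], [441.8, -255.1, 0.0], [476.8, -295.6, 0.0], [505.1, -270.7, 0.0]]
house 0.036 [[466.8, -219.9, 36.0], [438.6, -246.1, 36.0], [472.5, -285.2, 36.0], [499.9, -261.2, 36.0]]
```

View pics/house.png

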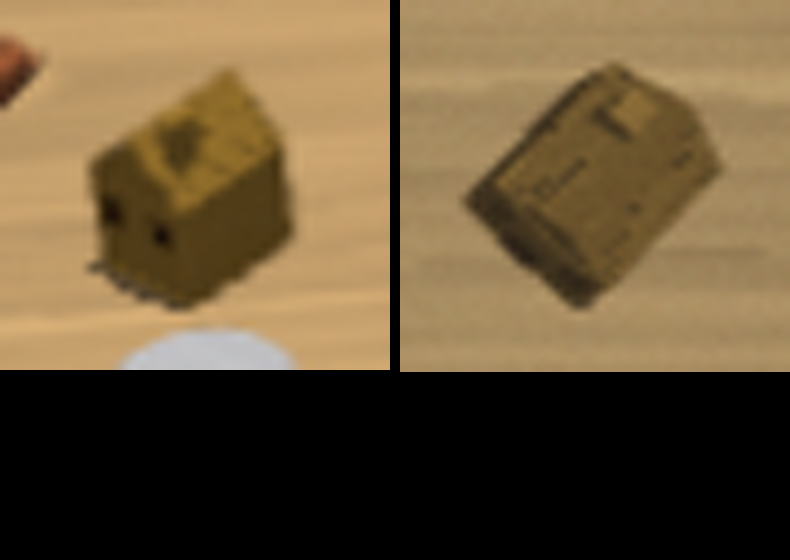

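>>> {"api": "apply_moves", "payload": {"increments": [{"grip": 1, "linear": [210, -390, -40], "turn": [0, 0, 6.2]}, {"grip": 1, "linear": [210, -390, -40], "turn": [0, 0, 6.2]}, {"grip": 1, "linear": [210, -390, -40], "turn": [0, 0, 6.2]}, {"grip": 1, "linear": [210, -390, -40], "turn": [0, 0, 6.2]}, {"grip": 1, "linear": [210, -390, -40], "turn": [0, 0, 6.2]}, {"grip": 1, "linear": [210, -390, -40], "turn": [0, 0, 6.2]}, {"grip": 1, "linear": [210, -390, -40], "turn": [0, 0, 6.2]}, {"grip": 1, "linear": [210, -390, -40], "turn": [0, 0, 6.2]}, {"grip": 1, "linear": [210, -390, -40], "turn": [0, 0, 6.2]}, {"grip": 1, "linear": [210, -390, -40], "turn": [0, 0, 6.2]}], "grip_force": 15}}

```text
time: 1.1
tool_pos: [0.399, 0.097, 0.1863]
tool_rot: [-3.141, 0.001, 1.851]
contact_force: [-0.9, 0.0, -0.6]
opening: 0.0922
```

```bash
python3 - <<'E'
from h import *
print("jar lid",(onplane("top",[(294.2,188)],.066)*1000).round(), "roll",(onplane("top",[(231.5,208)],.0665)*1000).round())
C=np.array([.5365,.026]);a=np.radians(16.25);R=np.array([[np.cos(a),-np.sin(a)],[np.sin(a),np.cos(a)]])
for n,p in dict(tin=(-38,-70),bell=(-38,70),house=(38,0),snow=(-38,0),jar=(38,-70),roll=(38,70)).items(): print(n,((C+R@np.array(p)/1e3)*1e3).round(1))
K=[C+R@np.array(p) for p in[(-.078,.107),(-.078,-.107),(.078,-.107),(.078,.107)]]
s=cv2.imread("pics/scene0.png")
uv=proj("scene",[[*k,.014] for k in K]);print(uv.round(1).tolist())
s4=cv2.resize(s[175:250,220:340],None,fx=6,fy=6,interpolation=2)
for q in uv: cv2.circle(s4,tuple(int(round(v)) for v in (q-[220,175]+.5)*6),4,(0,0,255),1)
cv2.imwrite("pics/car.png",s4)
E
```

```text
jar lid [[596. -31.  66.]] roll [[551. 103.  66.]]
tin [519.6 -51.8]
bell [480.4  82.6]
house [573.   36.6]
snow [500.   15.4]
jar [592.6 -30.6]
roll [553.4 103.8]
[[299.1, 186.5], [233.5, 204.1], [255.7, 235.7], [325.5, 214.8]]
```

View pics/car.png

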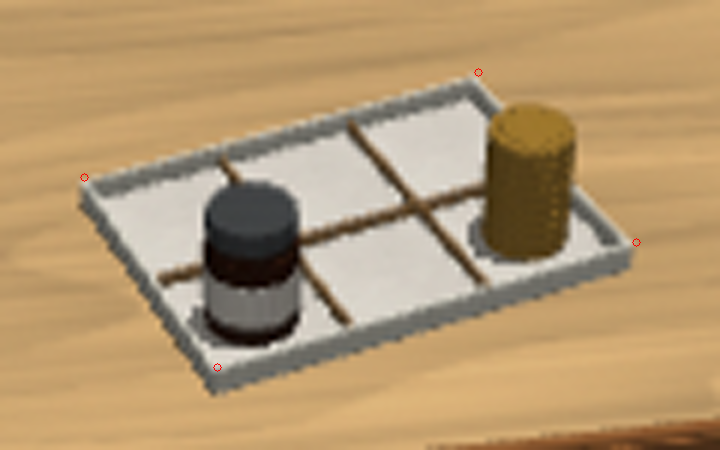

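The carton prediction from the top view lands within about 1 px of its corners in the scene view, so I'm going to the tin.

>>> {"api": "apply_moves", "payload": {"increments": [{"grip": 1, "linear": [189, -352, -86]}, {"grip": 1, "linear": [189, -352, -86]}, {"grip": 1, "linear": [189, -352, -86]}, {"grip": 1, "linear": [189, -352, -86]}, {"grip": 1, "linear": [189, -352, -86]}, {"grip": 1, "linear": [189, -352, -86]}, {"grip": 1, "linear": [189, -352, -86]}, {"grip": 1, "linear": [189, -352, -86]}, {"grip": 1, "linear": [189, -352, -86]}, {"grip": 1, "linear": [189, -352, -86]}]}}

```text
schema error: expected keys grip, linear, turn
```

>>> {"api": "apply_moves", "payload": {"increments": [{"grip": 1, "linear": [0, 0, 0]}, {"grip": 1, "linear": [0, 0, 0]}]}}

```text
schema error: expected keys grip, linear, turn
```

>>> {"api": "apply_moves", "payload": {"increments": [{"grip": 1, "linear": [189, -352, -86], "turn": [0, 0, 0]}, {"grip": 1, "linear": [189, -352, -86], "turn": [0, 0, 0]}, {"grip": 1, "linear": [189, -352, -86], "turn": [0, 0, 0]}, {"grip": 1, "linear": [189, -352, -86], "turn": [0, 0, 0]}, {"grip": 1, "linear": [189, -352, -86], "turn": [0, 0, 0]}, {"grip": 1, "linear": [189, -352, -86], "turn": [0, 0, 0]}, {"grip": 1, "linear": [189, -352, -86], "turn": [0, 0, 0]}, {"grip": 1, "linear": [189, -352, -86], "turn": [0, 0, 0]}, {"grip": 1, "linear": [189, -352, -86], "turn": [0, 0, 0]}, {"grip": 1, "linear": [189, -352, -86], "turn": [0, 0, 0]}]}}

```text
time: 2.1
tool_pos: [0.5863, -0.2528, 0.0991]
tool_rot: [-3.14, -0.002, 1.852]
contact_force: [0.0, -0.8, -0.1]
opening: 0.0921
```

>>> {"api": "apply_moves", "payload": {"increments": [{"grip": 1, "linear": [0, 0, 0], "turn": [0, 0, 0]}, {"grip": 1, "linear": [0, 0, 0], "turn": [0, 0, 0]}]}}

```text
time: 2.3
tool_pos: [0.5865, -0.2501, 0.1013]
tool_rot: [-3.142, -0.0, 1.856]
contact_force: [-0.4, -0.5, 0.0]
opening: 0.0919
```

>>> {"api": "apply_moves", "payload": {"increments": [{"grip": 1, "linear": [0, -1.5, -45], "turn": [0, 0, 0]}, {"grip": 1, "linear": [0, -1.5, -70], "turn": [0, 0, 0]}, {"grip": 1, "linear": [0, -1.5, -87], "turn": [0, 0, 0]}, {"grip": 1, "linear": [0, -1.5, -87], "turn": [0, 0, 0]}, {"grip": 1, "linear": [0, -1.5, -87], "turn": [0, 0, 0]}, {"grip": 1, "linear": [0, -1.5, -87], "turn": [0, 0, 0]}]}}

```text
time: 2.9
tool_pos: [0.5877, -0.2532, 0.0157]
tool_rot: [3.14, 0.002, 1.855]
contact_force: [-0.6, -0.0, -0.5]
opening: 0.0917
```

```bash
python3 - <<'E'
from h import *
from cell import *
t=read_camera("top");s=read_camera("scene")
cv2.imwrite("pics/g1.png",np.hstack([cv2.resize(t[150:250,340:440],(395,395))[:,:,::-1],cv2.resize(s[165:265,120:220],(395,395))[:,:,::-1]]))
print(observe()["tool_pos"],observe()["contact_force"])
E
```

```text
[ 0.5875567  -0.25338451  0.01537696] [-0.21906057 -0.10326662  0.02660909]
```

View pics/g1.png

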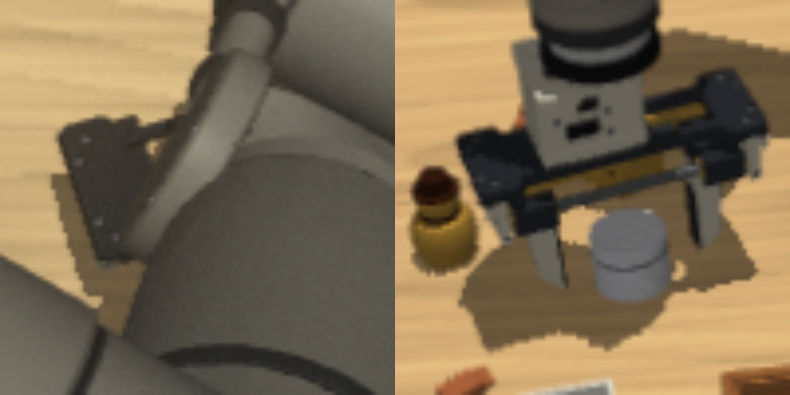

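>>> {"api": "apply_moves", "payload": {"increments": [{"grip": 0.7, "linear": [0, 0, 0], "turn": [0, 0, 0]}, {"grip": 0.65, "linear": [0, 0, 0], "turn": [0, 0, 0]}, {"grip": 0.6, "linear": [0, 0, 0], "turn": [0, 0, 0]}, {"grip": 0.56, "linear": [0, 0, 0], "turn": [0, 0, 0]}, {"grip": 0.5, "linear": [0, 0, 0], "turn": [0, 0, 0]}, {"grip": 0.45, "linear": [0, 0, 0], "turn": [0, 0, 0]}, {"grip": 0.4, "linear": [0, 0, 0], "turn": [0, 0, 0]}, {"grip": 0.4, "linear": [0, 0, 0], "turn": [0, 0, 0]}], "grip_force": 18}}

```text
time: 3.8
tool_pos: [0.5867, -0.2532, 0.0136]
tool_rot: [-3.141, -0.0, 1.854]
contact_force: [-0.6, 0.0, -1.0]
opening: 0.0513
```

>>> {"api": "apply_moves", "payload": {"increments": [{"grip": 0.4, "linear": [0, 0, 15], "turn": [0, 0, 0]}, {"grip": 0.4, "linear": [0, 0, 50], "turn": [0, 0, 0]}, {"grip": 0.4, "linear": [-10, 30, 80], "turn": [0, 0, 0]}, {"grip": 0.4, "linear": [-25, 75, 80], "turn": [0, 0, 0]}, {"grip": 0.4, "linear": [-40, 120, 80], "turn": [0, 0, 0]}, {"grip": 0.4, "linear": [-54, 165, 80], "turn": [0, 0, 0]}, {"grip": 0.4, "linear": [-67.5, 201.5, 80], "turn": [0, 0, 0]}, {"grip": 0.4, "linear": [-67.5, 201.5, 60], "turn": [0, 0, 0]}, {"grip": 0.4, "linear": [-67.5, 201.5, 40], "turn": [0, 0, 0]}, {"grip": 0.4, "linear": [-67.5, 201.5, 30], "turn": [0, 0, 0]}]}}

```text
time: 4.8
tool_pos: [0.5189, -0.0512, 0.0435]
tool_rot: [-3.141, -0.0, 1.855]
contact_force: [-0.3, -0.1, -0.8]
opening: 0.0516
```

```bash
cat > look.py <<'E'
import sys
from h import *
from cell import *
nm=sys.argv[1]
t=read_camera("top");s=read_camera("scene")
cv2.imwrite(f"pics/{nm}_t.png",t[:,:,::-1]);cv2.imwrite(f"pics/{nm}_s.png",s[:,:,::-1])
a=cv2.resize(t[160:280,195:335],(395,338));b=cv2.resize(s[150:250,220:340],(395,338))
cv2.imwrite(f"pics/{nm}.png",np.hstack([a,b])[:,:,::-1])
o=observe();print(o["tool_pos"].round(4),o["contact_force"].round(2),o["opening"].round(4))
E
python3 look.py p1
```

```text
Traceback (most recent call last):
  File "look.py", line 9, in <module>
    o=observe();print(o["tool_pos"].round(4),o["contact_force"].round(2),o["opening"].round(4))
                                                                         ^^^^^^^^^^^^^^^^^^
AttributeError: 'float' object has no attribute 'round'
```

View pics/p1.png

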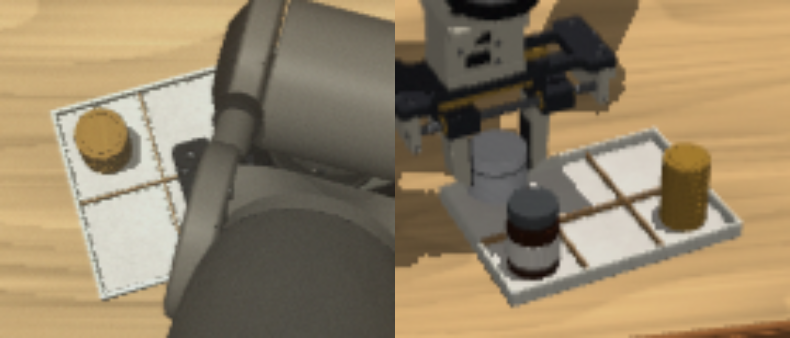

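The tin is held upright over its pocket, in front of the jar. I'll lower it slowly.

>>> {"api": "apply_moves", "payload": {"increments": [{"grip": 0.4, "linear": [0, 0, -12], "turn": [0, 0, 0]}, {"grip": 0.4, "linear": [0, 0, -20], "turn": [0, 0, 0]}, {"grip": 0.4, "linear": [0, 0, -24], "turn": [0, 0, 0]}, {"grip": 0.4, "linear": [0, 0, -25], "turn": [0, 0, 0]}, {"grip": 0.4, "linear": [0, 0, -26], "turn": [0, 0, 0]}, {"grip": 0.4, "linear": [0, 0, -26], "turn": [0, 0, 0]}, {"grip": 0.4, "linear": [0, 0, -26], "turn": [0, 0, 0]}]}}

```text
time: 5.6
tool_pos: [0.5195, -0.0518, 0.018]
tool_rot: [3.141, 0.0, 1.854]
contact_force: [-0.1, -0.5, -1.4]
opening: 0.0519
```

>>> {"api": "apply_moves", "payload": {"increments": [{"grip": 0.4, "linear": [0, 0, -0.5], "turn": [0, 0, 0]}, {"grip": 0.4, "linear": [0, 0, -0.5], "turn": [0, 0, 0]}, {"grip": 0.4, "linear": [0, 0, -0.5], "turn": [0, 0, 0]}]}}

```text
time: 5.9
tool_pos: [0.5193, -0.0517, 0.0173]
tool_rot: [3.142, -0.0, 1.854]
contact_force: [0.7, -0.1, -0.2]
opening: 0.0518
```

>>> {"api": "apply_moves", "payload": {"increments": [{"grip": 0.4, "linear": [0, 0, -0.5], "turn": [0, 0, 0]}, {"grip": 0.4, "linear": [0, 0, -0.5], "turn": [0, 0, 0]}, {"grip": 0.4, "linear": [0, 0, -0.5], "turn": [0, 0, 0]}]}}

```text
time: 6.2
tool_pos: [0.5193, -0.0517, 0.0167]
tool_rot: [3.142, -0.0, 1.854]
contact_force: [-0.4, -1.1, -1.0]
opening: 0.0516
```

>>> {"api": "apply_moves", "payload": {"increments": [{"grip": 0.4, "linear": [0, 0, -0.5], "turn": [0, 0, 0]}, {"grip": 0.4, "linear": [0, 0, -0.5], "turn": [0, 0, 0]}, {"grip": 0.4, "linear": [0, 0, -0.5], "turn": [0, 0, 0]}]}}

```text
time: 6.5
tool_pos: [0.5193, -0.0517, 0.0166]
tool_rot: [3.141, 0.0, 1.854]
contact_force: [-2.4, -0.6, 3.6]
opening: 0.0515
```

>>> {"api": "apply_moves", "payload": {"increments": [{"grip": 0.4, "linear": [0, 0, -0.5], "turn": [0, 0, 0]}, {"grip": 0.4, "linear": [0, 0, -0.5], "turn": [0, 0, 0]}, {"grip": 0.4, "linear": [0, 0, -0.5], "turn": [0, 0, 0]}]}}

```text
time: 6.8
tool_pos: [0.5193, -0.0517, 0.0166]
tool_rot: [3.141, 0.0, 1.854]
contact_force: [-4.3, 0.9, 10.5]
opening: 0.0515
```

>>> {"api": "apply_moves", "payload": {"increments": [{"grip": 0.4, "linear": [0, 0, 0.6], "turn": [0, 0, 0]}, {"grip": 0.57, "linear": [0, 0, 0.6], "turn": [0, 0, 0]}, {"grip": 0.59, "linear": [0, 0, 0.6], "turn": [0, 0, 0]}, {"grip": 0.62, "linear": [0, 0, 0.6], "turn": [0, 0, 0]}, {"grip": 0.66, "linear": [0, 0, 0.6], "turn": [0, 0, 0]}, {"grip": 0.66, "linear": [0, 0, 0.6], "turn": [0, 0, 0]}, {"grip": 0.66, "linear": [0, 0, 20], "turn": [0, 0, 0]}, {"grip": 0.66, "linear": [0, 0, 65], "turn": [0, 0, 0]}, {"grip": 0.66, "linear": [0, 0, 110], "turn": [0, 0, 0]}, {"grip": 0.66, "linear": [0, 0, 110], "turn": [0, 0, 0]}]}}

```text
time: 7.8
tool_pos: [0.5228, -0.0525, 0.1315]
tool_rot: [3.132, 0.006, 1.854]
contact_force: [0.9, -0.6, -0.3]
opening: 0.0608
```

>>> {"api": "apply_moves", "payload": {"increments": [{"grip": 0.9, "linear": [-5, 40, 0], "turn": [0, 0, 0]}, {"grip": 0.9, "linear": [-11, 90, 0], "turn": [0, 0, 0]}, {"grip": 0.9, "linear": [-17, 139, 0], "turn": [0, 0, 0]}, {"grip": 0.9, "linear": [-23, 188, 0], "turn": [0, 0, 0]}, {"grip": 0.9, "linear": [-29, 237, 0], "turn": [0, 0, 0]}, {"grip": 0.9, "linear": [-35, 286, 0], "turn": [0, 0, 0]}, {"grip": 0.9, "linear": [-41.5, 325, 0], "turn": [0, 0, 0]}, {"grip": 0.9, "linear": [-41.5, 340, 0], "turn": [0, 0, 0]}, {"grip": 0.9, "linear": [-41.5, 340, -25], "turn": [0, 0, 0]}, {"grip": 0.9, "linear": [-41.5, 340, -40], "turn": [0, 0, 0]}]}}

```text
time: 8.8
tool_pos: [0.4772, 0.2882, 0.0841]
tool_rot: [-3.14, 0.0, 1.856]
contact_force: [0.4, -0.3, 0.1]
opening: 0.0829
```

```bash
sed -i 's/o\["opening"\].round(4)/round(o["opening"],4)/' look.py; python3 look.py p2; python3 - <<'E'
import cv2
s=cv2.imread("pics/p2_s.png");cv2.imwrite("pics/p2b.png",cv2.resize(s[140:240,310:430],(600,500)))
E
```

```text
[0.4764 0.2872 0.0832] [ 0.58  0.6  -0.77] 0.0823
```

View pics/p2.png

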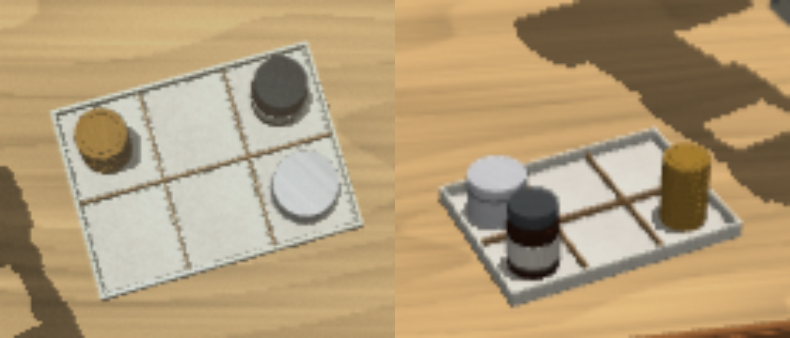

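View pics/p2b.png

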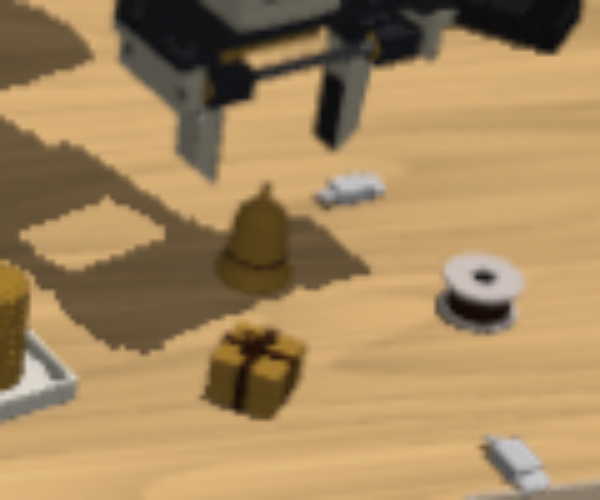

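Top view shows the tin standing in its pocket at about (304,185) in the crop. The gripper is centred over the bell, so I'll descend.

>>> {"api": "apply_moves", "payload": {"increments": [{"grip": 0.9, "linear": [0, 0, -35], "turn": [0, 0, 0]}, {"grip": 0.9, "linear": [0, 0, -60], "turn": [0, 0, 0]}, {"grip": 0.9, "linear": [0, 0, -71], "turn": [0, 0, 0]}, {"grip": 0.9, "linear": [0, 0, -71], "turn": [0, 0, 0]}, {"grip": 0.9, "linear": [0, 0, -71], "turn": [0, 0, 0]}, {"grip": 0.9, "linear": [0, 0, -71], "turn": [0, 0, 0]}], "grip_force": 10}}

```text
time: 9.5
tool_pos: [0.4788, 0.2886, 0.0162]
tool_rot: [3.139, -0.0, 1.854]
contact_force: [-0.1, -0.4, -1.0]
opening: 0.0828
```

>>> {"api": "apply_moves", "payload": {"increments": [{"grip": 0.6, "linear": [0, 0, 0], "turn": [0, 0, 0]}, {"grip": 0.5, "linear": [0, 0, 0], "turn": [0, 0, 0]}, {"grip": 0.45, "linear": [0, 0, 0], "turn": [0, 0, 0]}, {"grip": 0.42, "linear": [0, 0, 0], "turn": [0, 0, 0]}, {"grip": 0.38, "linear": [0, 0, 0], "turn": [0, 0, 0]}, {"grip": 0.3, "linear": [0, 0, 0], "turn": [0, 0, 0]}, {"grip": 0.25, "linear": [0, 0, 0], "turn": [0, 0, 0]}, {"grip": 0.25, "linear": [0, 0, 0], "turn": [0, 0, 0]}]}}

```text
time: 10.3
tool_pos: [0.4777, 0.2883, 0.0147]
tool_rot: [-3.142, -0.0, 1.854]
contact_force: [0.1, 0.9, -0.1]
opening: 0.0358
```

>>> {"api": "apply_moves", "payload": {"increments": [{"grip": 0.25, "linear": [0, 0, 15], "turn": [0, 0, 0]}, {"grip": 0.25, "linear": [0, 0, 50], "turn": [0, 0, 0]}, {"grip": 0.25, "linear": [0, -30, 80], "turn": [0, 0, 0]}, {"grip": 0.25, "linear": [1, -75, 80], "turn": [0, 0, 0]}, {"grip": 0.25, "linear": [2, -120, 80], "turn": [0, 0, 0]}, {"grip": 0.25, "linear": [2, -165, 80], "turn": [0, 0, 0]}, {"grip": 0.25, "linear": [2.5, -195, 80], "turn": [0, 0, 0]}, {"grip": 0.25, "linear": [2.5, -205.5, 65], "turn": [0, 0, 0]}, {"grip": 0.25, "linear": [2.5, -205.5, 40], "turn": [0, 0, 0]}, {"grip": 0.25, "linear": [2.5, -205.5, 30], "turn": [0, 0, 0]}]}}

```text
time: 11.3
tool_pos: [0.4792, 0.0822, 0.0432]
tool_rot: [-3.139, -0.001, 1.853]
contact_force: [0.1, -0.3, -1.3]
opening: 0.0357
```

```bash
python3 look.py p3
```

```text
[0.4792 0.0829 0.0436] [-0.63  0.48 -0.27] 0.0353
```

View pics/p3.png

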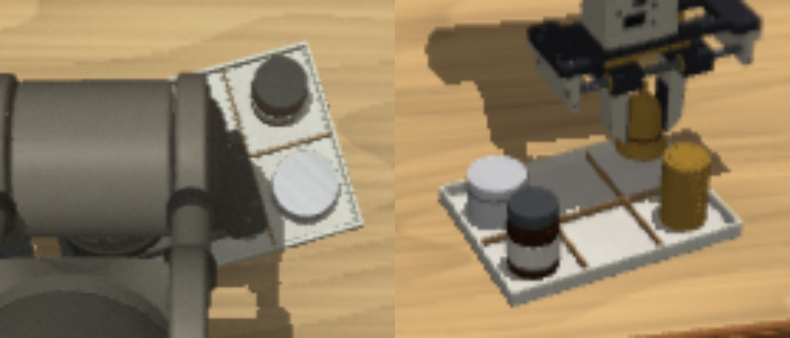

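The bell is held upright over the pocket behind the roll in the scene view, which is the front-left pocket. Lowering it now.

>>> {"api": "apply_moves", "payload": {"increments": [{"grip": 0.25, "linear": [0, 0, -12], "turn": [0, 0, 0]}, {"grip": 0.25, "linear": [0, 0, -20], "turn": [0, 0, 0]}, {"grip": 0.25, "linear": [0, 0, -23], "turn": [0, 0, 0]}, {"grip": 0.25, "linear": [0, 0, -25], "turn": [0, 0, 0]}, {"grip": 0.25, "linear": [0, 0, -26], "turn": [0, 0, 0]}, {"grip": 0.25, "linear": [0, 0, -26], "turn": [0, 0, 0]}, {"grip": 0.25, "linear": [0, 0, -26], "turn": [0, 0, 0]}]}}

```text
time: 12.1
tool_pos: [0.4805, 0.0828, 0.019]
tool_rot: [3.141, 0.0, 1.854]
contact_force: [0.3, 0.2, -0.7]
opening: 0.0355
```

>>> {"api": "apply_moves", "payload": {"increments": [{"grip": 0.25, "linear": [0, 0, -0.6], "turn": [0, 0, 0]}, {"grip": 0.25, "linear": [0, 0, -0.6], "turn": [0, 0, 0]}, {"grip": 0.25, "linear": [0, 0, -0.6], "turn": [0, 0, 0]}]}}

```text
time: 12.4
tool_pos: [0.4803, 0.0828, 0.0182]
tool_rot: [3.141, -0.0, 1.854]
contact_force: [-0.4, -0.4, 0.0]
opening: 0.0356
```

>>> {"api": "apply_moves", "payload": {"increments": [{"grip": 0.25, "linear": [0, 0, -0.6], "turn": [0, 0, 0]}, {"grip": 0.25, "linear": [0, 0, -0.6], "turn": [0, 0, 0]}, {"grip": 0.25, "linear": [0, 0, -0.6], "turn": [0, 0, 0]}]}}

```text
time: 12.7
tool_pos: [0.4804, 0.0828, 0.0176]
tool_rot: [3.141, -0.0, 1.854]
contact_force: [0.7, -0.2, 1.4]
opening: 0.0355
```

>>> {"api": "apply_moves", "payload": {"increments": [{"grip": 0.25, "linear": [0, 0, -0.3], "turn": [0, 0, 0]}, {"grip": 0.25, "linear": [0, 0, -0.3], "turn": [0, 0, 0]}, {"grip": 0.25, "linear": [0, 0, -0.3], "turn": [0, 0, 0]}]}}

```text
time: 13.0
tool_pos: [0.4804, 0.0828, 0.0176]
tool_rot: [3.141, 0.0, 1.854]
contact_force: [-1.1, -0.3, 4.9]
opening: 0.0359
```

>>> {"api": "apply_moves", "payload": {"increments": [{"grip": 0.25, "linear": [0, 0, 0.3], "turn": [0, 0, 0]}, {"grip": 0.4, "linear": [0, 0, 0.3], "turn": [0, 0, 0]}, {"grip": 0.44, "linear": [0, 0, 0.3], "turn": [0, 0, 0]}, {"grip": 0.5, "linear": [0, 0, 0.3], "turn": [0, 0, 0]}, {"grip": 0.6, "linear": [0, 0, 0.3], "turn": [0, 0, 0]}, {"grip": 0.6, "linear": [0, 0, 0.3], "turn": [0, 0, 0]}, {"grip": 0.6, "linear": [0, 0, 20], "turn": [0, 0, 0]}, {"grip": 0.6, "linear": [0, 0, 65], "turn": [0, 0, 0]}, {"grip": 0.6, "linear": [0, 0, 110], "turn": [0, 0, 0]}, {"grip": 0.6, "linear": [0, 0, 110], "turn": [0, 0, 0]}]}}

```text
time: 14.0
tool_pos: [0.4837, 0.0829, 0.1326]
tool_rot: [3.131, 0.003, 1.854]
contact_force: [-0.0, 0.9, -0.1]
opening: 0.055
```

>>> {"api": "apply_moves", "payload": {"increments": [{"grip": 0.9, "linear": [0, -40, 0], "turn": [0, 0, -13]}, {"grip": 0.9, "linear": [-1, -80, 0], "turn": [0, 0, -13]}, {"grip": 0.9, "linear": [-2, -120, 0], "turn": [0, 0, -13]}, {"grip": 0.9, "linear": [-3, -160, 0], "turn": [0, 0, -13]}, {"grip": 0.9, "linear": [-4, -200, 0], "turn": [0, 0, -13]}, {"grip": 0.9, "linear": [-6, -240, 0], "turn": [0, 0, -13]}, {"grip": 0.9, "linear": [-8, -280, 0], "turn": [0, 0, -13]}, {"grip": 0.9, "linear": [-9, -320, 0], "turn": [0, 0, -13]}, {"grip": 0.9, "linear": [-9.5, -339.5, 0], "turn": [0, 0, -13]}, {"grip": 0.9, "linear": [-9.5, -339.5, 0], "turn": [0, 0, -13]}]}}

```text
time: 15.0
tool_pos: [0.4703, -0.2592, 0.1265]
tool_rot: [3.141, 0.0, 0.487]
contact_force: [0.2, -0.0, 0.3]
opening: 0.0828
```

>>> {"api": "apply_moves", "payload": {"increments": [{"grip": 0.9, "linear": [0, 0, 0], "turn": [0, 0, -12.54]}, {"grip": 0.9, "linear": [0, 0, 0], "turn": [0, 0, -12.54]}, {"grip": 0.9, "linear": [0, 0, 0], "turn": [0, 0, -12.54]}, {"grip": 0.9, "linear": [0, 0, 0], "turn": [0, 0, -12.54]}, {"grip": 0.9, "linear": [0, 0, 0], "turn": [0, 0, -12.54]}, {"grip": 0.9, "linear": [0, 0, 0], "turn": [0, 0, -12.54]}, {"grip": 0.9, "linear": [0, 0, 0], "turn": [0, 0, -12.54]}, {"grip": 0.9, "linear": [0, 0, -20], "turn": [0, 0, -12.54]}, {"grip": 0.9, "linear": [0, 0, -45], "turn": [0, 0, -12.54]}, {"grip": 0.9, "linear": [0, 0, -45], "turn": [0, 0, -12.54]}]}}

```text
time: 16.0
tool_pos: [0.4689, -0.2541, 0.0793]
tool_rot: [3.141, 0.007, -0.818]
contact_force: [-0.5, 0.2, -0.6]
opening: 0.0829
```

```bash
python3 look.py p4; python3 - <<'E'
import cv2,numpy as np
s=cv2.imread("pics/p4_s.png");t=cv2.imread("pics/p4_t.png");cv2.imwrite("pics/p4b.png",np.hstack([cv2.resize(t[170:290,340:460],(395,395)),cv2.resize(s[130:230,120:220],(395,395))]))
E
```

```text
[ 0.4707 -0.2557  0.0821] [-0.26 -0.11  1.01] 0.0825
```

View pics/p4.png

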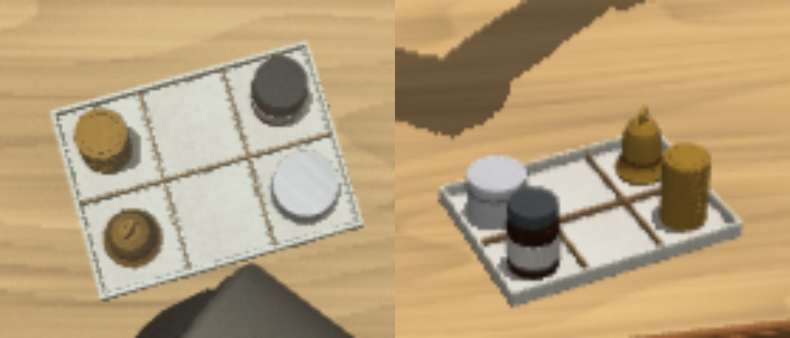

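View pics/p4b.png

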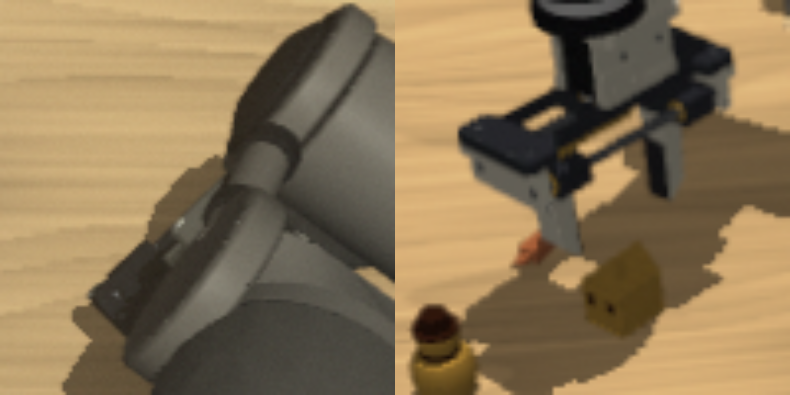

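>>> {"api": "apply_moves", "payload": {"increments": [{"grip": 0.9, "linear": [0, 0, -35], "turn": [0, 0, 0]}, {"grip": 0.9, "linear": [0, 0, -58], "turn": [0, 0, 0]}, {"grip": 0.9, "linear": [0, 0, -67], "turn": [0, 0, 0]}, {"grip": 0.9, "linear": [0, 0, -67], "turn": [0, 0, 0]}, {"grip": 0.9, "linear": [0, 0, -67], "turn": [0, 0, 0]}, {"grip": 0.9, "linear": [0, 0, -67], "turn": [0, 0, 0]}], "grip_force": 10}}

```text
time: 16.7
tool_pos: [0.4717, -0.2573, 0.0167]
tool_rot: [-3.141, -0.003, -0.82]
contact_force: [-0.1, 0.7, -0.5]
opening: 0.0829
```

>>> {"api": "apply_moves", "payload": {"increments": [{"grip": 0.7, "linear": [0, 0, 0], "turn": [0, 0, 0]}, {"grip": 0.6, "linear": [0, 0, 0], "turn": [0, 0, 0]}, {"grip": 0.55, "linear": [0, 0, 0], "turn": [0, 0, 0]}, {"grip": 0.5, "linear": [0, 0, 0], "turn": [0, 0, 0]}, {"grip": 0.45, "linear": [0, 0, 0], "turn": [0, 0, 0]}, {"grip": 0.4, "linear": [0, 0, 0], "turn": [0, 0, 0]}, {"grip": 0.33, "linear": [0, 0, 0], "turn": [0, 0, 0]}, {"grip": 0.33, "linear": [0, 0, 0], "turn": [0, 0, 0]}]}}

```text
time: 17.5
tool_pos: [0.4708, -0.2568, 0.0153]
tool_rot: [3.142, -0.0, -0.82]
contact_force: [-1.0, 0.5, 0.2]
opening: 0.0442
```

>>> {"api": "apply_moves", "payload": {"increments": [{"grip": 0.33, "linear": [0, 0, 15], "turn": [0, 0, 0]}, {"grip": 0.33, "linear": [0, 0, 50], "turn": [0, 0, 0]}, {"grip": 0.33, "linear": [0, 0, 95], "turn": [0, 0, 1.2]}, {"grip": 0.33, "linear": [12, 35, 105], "turn": [0, 0, 2.5]}, {"grip": 0.33, "linear": [28, 80, 105], "turn": [0, 0, 3.8]}, {"grip": 0.33, "linear": [44, 125, 105], "turn": [0, 0, 5.1]}, {"grip": 0.33, "linear": [59, 170, 105], "turn": [0, 0, 6.4]}, {"grip": 0.33, "linear": [75, 215, 105], "turn": [0, 0, 7.7]}, {"grip": 0.33, "linear": [90, 260, 105], "turn": [0, 0, 9]}, {"grip": 0.33, "linear": [102, 293.5, 105], "turn": [0, 0, 10.3]}]}}

```text
time: 18.5
tool_pos: [0.573, 0.0397, 0.1201]
tool_rot: [-3.141, 0.0, 0.265]
contact_force: [1.2, -0.1, -1.2]
opening: 0.0442
```

>>> {"api": "apply_moves", "payload": {"increments": [{"grip": 0.33, "linear": [0, 0, 0], "turn": [0, 0, 0.24]}, {"grip": 0.33, "linear": [0, 0, 0], "turn": [0, 0, 0.24]}, {"grip": 0.33, "linear": [0, 0, -25], "turn": [0, 0, 0.24]}, {"grip": 0.33, "linear": [0, 0, -35], "turn": [0, 0, 0.24]}, {"grip": 0.33, "linear": [0, 0, -35], "turn": [0, 0, 0.24]}]}}

```text
time: 19.0
tool_pos: [0.5712, 0.0356, 0.0836]
tool_rot: [-3.14, 0.004, 0.281]
contact_force: [-1.0, 0.2, -1.0]
opening: 0.0443
```

```bash
python3 look.py p5
```

```text
[0.5728 0.0359 0.0855] [-0.31 -0.74 -0.21] 0.0442
```

View pics/p5.png

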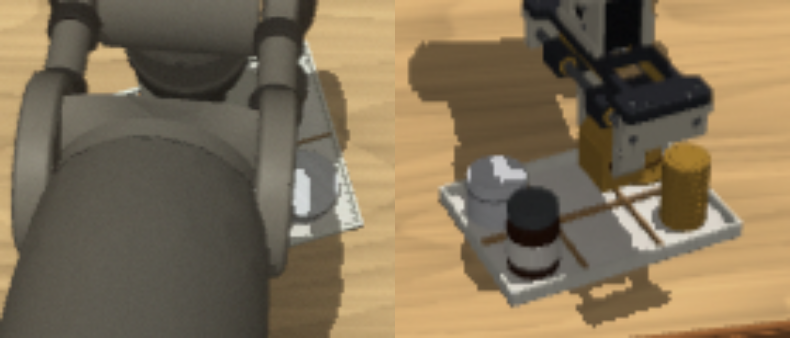

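>>> {"api": "apply_moves", "payload": {"increments": [{"grip": 0.33, "linear": [0, 0, -30], "turn": [0, 0, 0]}, {"grip": 0.33, "linear": [0, 0, -50], "turn": [0, 0, 0]}, {"grip": 0.33, "linear": [0, 0, -60], "turn": [0, 0, 0]}, {"grip": 0.33, "linear": [0, 0, -64], "turn": [0, 0, 0]}, {"grip": 0.33, "linear": [0, 0, -65], "turn": [0, 0, 0]}, {"grip": 0.33, "linear": [0, 0, -65.5], "turn": [0, 0, 0]}, {"grip": 0.33, "linear": [0, 0, -65.5], "turn": [0, 0, 0]}, {"grip": 0.33, "linear": [0, 0, -65.5], "turn": [0, 0, 0]}]}}

```text
time: 19.9
tool_pos: [0.5732, 0.0368, 0.0204]
tool_rot: [3.141, -0.001, 0.283]
contact_force: [0.2, 0.3, -0.8]
opening: 0.0439
```

>>> {"api": "apply_moves", "payload": {"increments": [{"grip": 0.33, "linear": [0, 0, -0.6], "turn": [0, 0, 0]}, {"grip": 0.33, "linear": [0, 0, -0.6], "turn": [0, 0, 0]}, {"grip": 0.33, "linear": [0, 0, -0.6], "turn": [0, 0, 0]}]}}

```text
time: 20.2
tool_pos: [0.5728, 0.0368, 0.0192]
tool_rot: [3.142, -0.0, 0.283]
contact_force: [-0.6, 0.2, -0.1]
opening: 0.0443
```

>>> {"api": "apply_moves", "payload": {"increments": [{"grip": 0.33, "linear": [0, 0, -0.5], "turn": [0, 0, 0]}, {"grip": 0.33, "linear": [0, 0, -0.5], "turn": [0, 0, 0]}, {"grip": 0.33, "linear": [0, 0, -0.5], "turn": [0, 0, 0]}]}}

```text
time: 20.5
tool_pos: [0.5727, 0.0368, 0.0186]
tool_rot: [-3.142, 0.0, 0.284]
contact_force: [-0.1, -0.5, -0.6]
opening: 0.0441
```

>>> {"api": "apply_moves", "payload": {"increments": [{"grip": 0.33, "linear": [0, 0, -0.4], "turn": [0, 0, 0]}, {"grip": 0.33, "linear": [0, 0, -0.4], "turn": [0, 0, 0]}, {"grip": 0.33, "linear": [0, 0, -0.4], "turn": [0, 0, 0]}]}}

```text
time: 20.8
tool_pos: [0.5728, 0.0368, 0.0183]
tool_rot: [3.142, -0.0, 0.283]
contact_force: [-0.2, 0.7, -0.3]
opening: 0.0438
```

>>> {"api": "apply_moves", "payload": {"increments": [{"grip": 0.33, "linear": [0, 0, -0.3], "turn": [0, 0, 0]}, {"grip": 0.33, "linear": [0, 0, -0.3], "turn": [0, 0, 0]}, {"grip": 0.33, "linear": [0, 0, -0.3], "turn": [0, 0, 0]}]}}

```text
time: 21.1
tool_pos: [0.5728, 0.0368, 0.0183]
tool_rot: [3.141, -0.0, 0.284]
contact_force: [-1.7, -1.0, 2.8]
opening: 0.0442
```

>>> {"api": "apply_moves", "payload": {"increments": [{"grip": 0.33, "linear": [0, 0, 0.2], "turn": [0, 0, 0]}, {"grip": 0.49, "linear": [0, 0, 0.2], "turn": [0, 0, 0]}, {"grip": 0.52, "linear": [0, 0, 0.2], "turn": [0, 0, 0]}, {"grip": 0.56, "linear": [0, 0, 0.2], "turn": [0, 0, 0]}, {"grip": 0.6, "linear": [0, 0, 0.2], "turn": [0, 0, 0]}, {"grip": 0.6, "linear": [0, 0, 0.2], "turn": [0, 0, 0]}, {"grip": 0.6, "linear": [0, 0, 20], "turn": [0, 0, 0]}, {"grip": 0.6, "linear": [0, 0, 65], "turn": [0, 0, 0]}, {"grip": 0.6, "linear": [0, 0, 110], "turn": [0, 0, 0]}, {"grip": 0.6, "linear": [0, 0, 110], "turn": [0, 0, 0]}]}}

```text
time: 22.1
tool_pos: [0.5765, 0.0366, 0.1343]
tool_rot: [3.137, -0.011, 0.284]
contact_force: [1.4, 0.1, -0.2]
opening: 0.055
```

>>> {"api": "apply_moves", "payload": {"increments": [{"grip": 0.9, "linear": [-3, -40, 0], "turn": [0, 0, 0]}, {"grip": 0.9, "linear": [-7, -88, 0], "turn": [0, 0, 0]}, {"grip": 0.9, "linear": [-11, -136, 0], "turn": [0, 0, 0]}, {"grip": 0.9, "linear": [-15, -184, 0], "turn": [0, 0, 0]}, {"grip": 0.9, "linear": [-19, -232, 0], "turn": [0, 0, 0]}, {"grip": 0.9, "linear": [-23, -280, 0], "turn": [0, 0, 0]}, {"grip": 0.9, "linear": [-26, -328, 0], "turn": [0, 0, 0]}, {"grip": 0.9, "linear": [-30, -376, 0], "turn": [0, 0, 0]}, {"grip": 0.9, "linear": [-33, -415, 0], "turn": [0, 0, 0]}, {"grip": 0.9, "linear": [-33, -415, -20], "turn": [0, 0, 0]}]}}

```text
time: 23.1
tool_pos: [0.5396, -0.3849, 0.1094]
tool_rot: [3.135, -0.003, 0.278]
contact_force: [-0.4, -0.3, 0.2]
opening: 0.083
```

>>> {"api": "apply_moves", "payload": {"increments": [{"grip": 0.9, "linear": [0, 0, -15], "turn": [0, 0, 0]}, {"grip": 0.9, "linear": [0, 0, -20], "turn": [0, 0, 0]}, {"grip": 0.9, "linear": [0, 0, -20], "turn": [0, 0, 0]}]}}

```text
time: 23.4
tool_pos: [0.5393, -0.3776, 0.0867]
tool_rot: [-3.14, 0.001, 0.284]
contact_force: [-0.7, -0.5, 0.8]
opening: 0.0827
```

```bash
python3 look.py p6; python3 - <<'E'
import cv2,numpy as np
s=cv2.imread("pics/p6_s.png");t=cv2.imread("pics/p6_t.png");cv2.imwrite("pics/p6b.png",np.hstack([cv2.resize(t[150:270,390:510],(395,395)),cv2.resize(s[150:250,70:170],(395,395))]))
E
```

```text
[ 0.5402 -0.3781  0.0885] [0.09 0.86 0.66] 0.0827
```

View pics/p6.png

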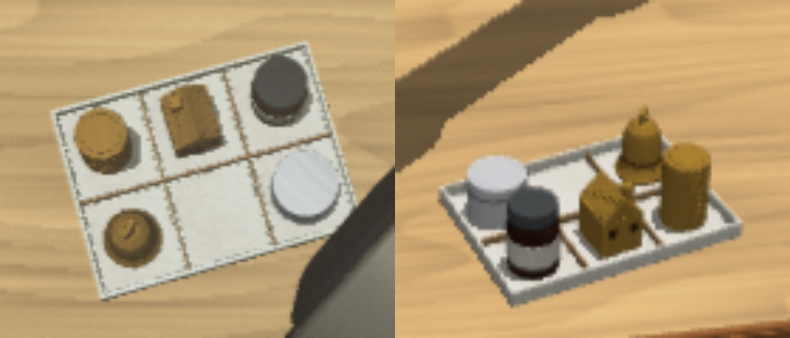

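View pics/p6b.png

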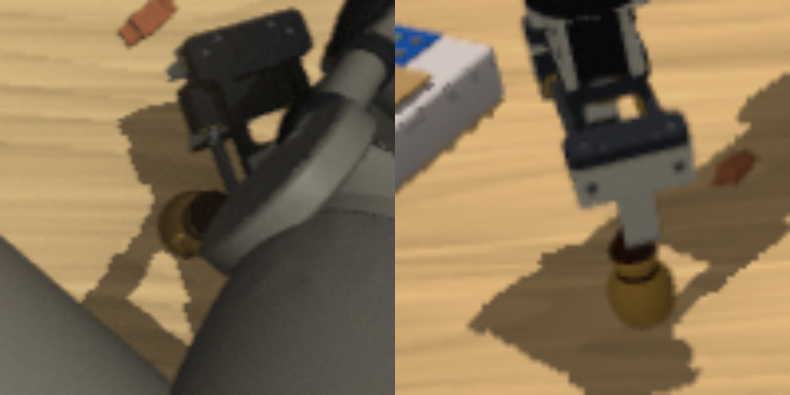

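```bash
python3 - <<'E'
from h import *
for y in(-.376,-.379,-.382): print(y,proj("scene",[[.540,y,.02],[.54,y,.062]]).round(1).tolist(),proj("top",[[.54,y,.068]]).round(1))
c=np.array([.540,-.378]);d=np.array([np.cos(.284),np.sin(.284)])
print(proj("scene",[[*(c+d*.041),.088],[*(c+d*.06),.088]]).round(1), 70+(642-395)/3.95)
E
```

```text
-0.376 [[134.2, 221.7], [131.6, 209.4]] [[454.8 214.2]]
-0.379 [[133.1, 221.8], [130.5, 209.5]] [[456.2 214.2]]
-0.382 [[132.0, 222.0], [129.4, 209.6]] [[457.5 214.3]]
[[132.5 210. ]
 [134.1 214.1]] 132.53164556962025
```

>>> {"api": "apply_moves", "payload": {"increments": [{"grip": 0.9, "linear": [0, 0, -35], "turn": [0, 0, 0]}, {"grip": 0.9, "linear": [0, 0, -60], "turn": [0, 0, 0]}, {"grip": 0.9, "linear": [0, 0, -74.5], "turn": [0, 0, 0]}, {"grip": 0.9, "linear": [0, 0, -74.5], "turn": [0, 0, 0]}, {"grip": 0.9, "linear": [0, 0, -74.5], "turn": [0, 0, 0]}, {"grip": 0.9, "linear": [0, 0, -74.5], "turn": [0, 0, 0]}], "grip_force": 8}}

```text
time: 24.1
tool_pos: [0.5407, -0.3789, 0.0153]
tool_rot: [3.139, -0.002, 0.284]
contact_force: [-0.2, 0.9, 0.5]
opening: 0.0826
```

>>> {"api": "apply_moves", "payload": {"increments": [{"grip": 0.7, "linear": [0, 0, 0], "turn": [0, 0, 0]}, {"grip": 0.6, "linear": [0, 0, 0], "turn": [0, 0, 0]}, {"grip": 0.55, "linear": [0, 0, 0], "turn": [0, 0, 0]}, {"grip": 0.52, "linear": [0, 0, 0], "turn": [0, 0, 0]}, {"grip": 0.48, "linear": [0, 0, 0], "turn": [0, 0, 0]}, {"grip": 0.45, "linear": [0, 0, 0], "turn": [0, 0, 0]}, {"grip": 0.4, "linear": [0, 0, 0], "turn": [0, 0, 0]}, {"grip": 0.4, "linear": [0, 0, 0], "turn": [0, 0, 0]}]}}

```text
time: 24.9
tool_pos: [0.5398, -0.3782, 0.0135]
tool_rot: [3.142, -0.0, 0.283]
contact_force: [-0.1, 0.4, 1.3]
opening: 0.045
```

>>> {"api": "apply_moves", "payload": {"increments": [{"grip": 0.4, "linear": [0, 0, 0], "turn": [0, 0, 0]}, {"grip": 0.4, "linear": [0, 0, 5], "turn": [0, 0, 0]}, {"grip": 0.4, "linear": [0, 0, 15], "turn": [0, 0, 0]}, {"grip": 0.4, "linear": [0, 0, 30], "turn": [0, 0, 0]}, {"grip": 0.4, "linear": [0, 0, 30], "turn": [0, 0, 0]}], "grip_force": 14}}

```text
time: 25.4
tool_pos: [0.5412, -0.3794, 0.0468]
tool_rot: [3.137, -0.003, 0.284]
contact_force: [-0.1, -0.3, -0.3]
opening: 0.0447
```

```bash
python3 look.py p7; python3 - <<'E'
import cv2,numpy as np
s=cv2.imread("pics/p7_s.png");t=cv2.imread("pics/p7_t.png");cv2.imwrite("pics/p7b.png",np.hstack([cv2.resize(t[150:270,390:510],(395,395)),cv2.resize(s[150:250,70:170],(395,395))]))
E
```

```text
[ 0.5402 -0.3785  0.0445] [-0.29 -0.09 -1.25] 0.045
```

View pics/p7b.png

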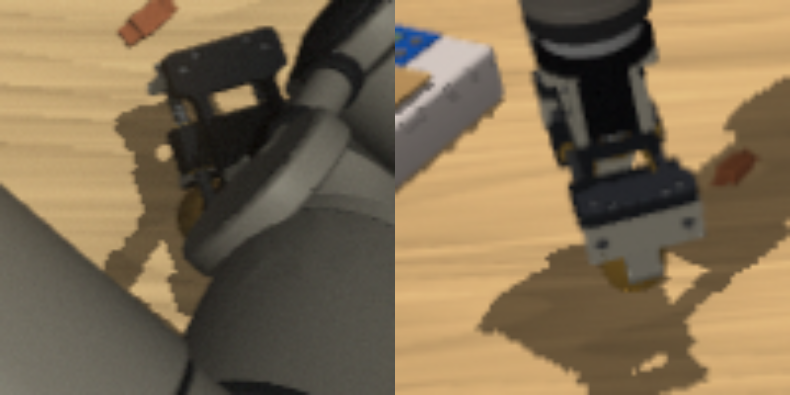

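>>> {"api": "apply_moves", "payload": {"increments": [{"grip": 0.4, "linear": [0, 0, 40], "turn": [0, 0, 0]}, {"grip": 0.4, "linear": [-2, 20, 75], "turn": [0, 0, 0]}, {"grip": 0.4, "linear": [-7, 65, 75], "turn": [0, 0, 0]}, {"grip": 0.4, "linear": [-12, 113, 75], "turn": [0, 0, 0]}, {"grip": 0.4, "linear": [-17, 161, 75], "turn": [0, 0, 0]}, {"grip": 0.4, "linear": [-22, 209, 75], "turn": [0, 0, 0]}, {"grip": 0.4, "linear": [-27, 257, 75], "turn": [0, 0, 0]}, {"grip": 0.4, "linear": [-32, 305, 75], "turn": [0, 0, 0]}, {"grip": 0.4, "linear": [-37, 350, 75], "turn": [0, 0, 0]}, {"grip": 0.4, "linear": [-41, 385, 75], "turn": [0, 0, 0]}]}}

```text
time: 26.5
tool_pos: [0.4978, 0.0093, 0.1183]
tool_rot: [-3.141, 0.001, 0.284]
contact_force: [0.7, -0.6, -0.7]
opening: 0.0446
```

>>> {"api": "apply_moves", "payload": {"increments": [{"grip": 0.4, "linear": [0, 11, 0], "turn": [0, 0, 0]}, {"grip": 0.4, "linear": [0, 11.5, 0], "turn": [0, 0, 0]}, {"grip": 0.4, "linear": [0, 11.5, -20], "turn": [0, 0, 0]}, {"grip": 0.4, "linear": [0, 11.5, -40], "turn": [0, 0, 0]}, {"grip": 0.4, "linear": [0, 11.5, -40], "turn": [0, 0, 0]}]}}

```text
time: 27.0
tool_pos: [0.4974, 0.0169, 0.0763]
tool_rot: [-3.14, 0.004, 0.282]
contact_force: [-0.6, -0.2, -0.1]
opening: 0.045
```

```bash
python3 look.py p8
```

```text
[0.499  0.0171 0.0785] [0.75 0.05 0.17] 0.045
```

View pics/p8.png

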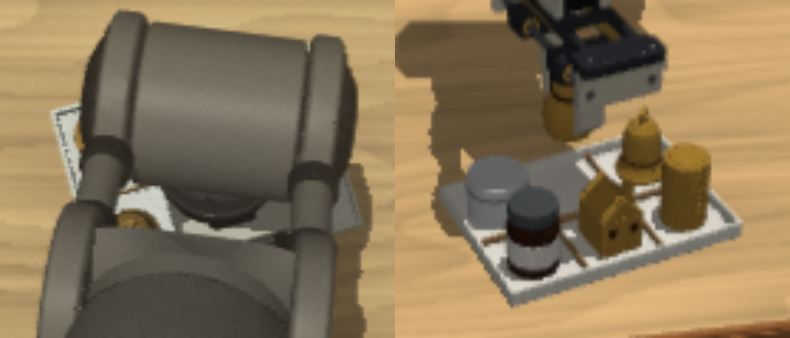

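>>> {"api": "apply_moves", "payload": {"increments": [{"grip": 0.4, "linear": [0, 0, -25], "turn": [0, 0, 0]}, {"grip": 0.4, "linear": [0, 0, -43], "turn": [0, 0, 0]}, {"grip": 0.4, "linear": [0, 0, -54], "turn": [0, 0, 0]}, {"grip": 0.4, "linear": [0, 0, -58], "turn": [0, 0, 0]}, {"grip": 0.4, "linear": [0, 0, -60], "turn": [0, 0, 0]}, {"grip": 0.4, "linear": [0, 0, -60], "turn": [0, 0, 0]}, {"grip": 0.4, "linear": [0, 0, -60], "turn": [0, 0, 0]}, {"grip": 0.4, "linear": [0, 0, -60], "turn": [0, 0, 0]}]}}

```text
time: 27.9
tool_pos: [0.4992, 0.0183, 0.019]
tool_rot: [3.141, -0.001, 0.284]
contact_force: [0.6, -0.4, -0.0]
opening: 0.045
```

>>> {"api": "apply_moves", "payload": {"increments": [{"grip": 0.4, "linear": [0, 0, -0.6], "turn": [0, 0, 0]}, {"grip": 0.4, "linear": [0, 0, -0.6], "turn": [0, 0, 0]}, {"grip": 0.4, "linear": [0, 0, -0.6], "turn": [0, 0, 0]}]}}

```text
time: 28.2
tool_pos: [0.4988, 0.0183, 0.0179]
tool_rot: [3.142, -0.0, 0.284]
contact_force: [0.1, -0.0, -0.9]
opening: 0.045
```

>>> {"api": "apply_moves", "payload": {"increments": [{"grip": 0.4, "linear": [0, 0, -0.5], "turn": [0, 0, 0]}, {"grip": 0.4, "linear": [0, 0, -0.5], "turn": [0, 0, 0]}, {"grip": 0.4, "linear": [0, 0, -0.5], "turn": [0, 0, 0]}]}}

```text
time: 28.5
tool_pos: [0.4988, 0.0183, 0.0173]
tool_rot: [-3.142, -0.0, 0.283]
contact_force: [-1.0, -0.0, -1.2]
opening: 0.0449
```

>>> {"api": "apply_moves", "payload": {"increments": [{"grip": 0.4, "linear": [0, 0, -0.5], "turn": [0, 0, 0]}, {"grip": 0.4, "linear": [0, 0, -0.5], "turn": [0, 0, 0]}, {"grip": 0.4, "linear": [0, 0, -0.5], "turn": [0, 0, 0]}]}}

```text
time: 28.8
tool_pos: [0.4988, 0.0183, 0.0168]
tool_rot: [3.142, -0.0, 0.283]
contact_force: [0.4, 0.2, 0.1]
opening: 0.0451
```

>>> {"api": "apply_moves", "payload": {"increments": [{"grip": 0.4, "linear": [0, 0, -0.4], "turn": [0, 0, 0]}, {"grip": 0.4, "linear": [0, 0, -0.4], "turn": [0, 0, 0]}, {"grip": 0.4, "linear": [0, 0, -0.4], "turn": [0, 0, 0]}]}}

```text
time: 29.1
tool_pos: [0.4988, 0.0183, 0.0164]
tool_rot: [3.142, -0.0, 0.283]
contact_force: [-0.3, -0.5, -1.5]
opening: 0.0447
```

>>> {"api": "apply_moves", "payload": {"increments": [{"grip": 0.4, "linear": [0, 0, -0.3], "turn": [0, 0, 0]}, {"grip": 0.4, "linear": [0, 0, -0.3], "turn": [0, 0, 0]}, {"grip": 0.4, "linear": [0, 0, -0.3], "turn": [0, 0, 0]}]}}

```text
time: 29.4
tool_pos: [0.4988, 0.0183, 0.0164]
tool_rot: [3.141, -0.0, 0.283]
contact_force: [-1.5, -0.6, 5.2]
opening: 0.0447
```

>>> {"api": "apply_moves", "payload": {"increments": [{"grip": 0.4, "linear": [0, 0, -0.3], "turn": [0, 0, 0]}, {"grip": 0.4, "linear": [0, 0, -0.3], "turn": [0, 0, 0]}, {"grip": 0.4, "linear": [0, 0, -0.3], "turn": [0, 0, 0]}]}}

```text
time: 29.7
tool_pos: [0.4988, 0.0183, 0.0164]
tool_rot: [3.141, -0.0, 0.283]
contact_force: [-2.5, -0.8, 8.6]
opening: 0.0452
```

>>> {"api": "apply_moves", "payload": {"increments": [{"grip": 0.4, "linear": [0, 0, 0.5], "turn": [0, 0, 0]}, {"grip": 0.5, "linear": [0, 0, 0.5], "turn": [0, 0, 0]}, {"grip": 0.52, "linear": [0, 0, 0.5], "turn": [0, 0, 0]}, {"grip": 0.54, "linear": [0, 0, 0.5], "turn": [0, 0, 0]}, {"grip": 0.57, "linear": [0, 0, 0.5], "turn": [0, 0, 0]}, {"grip": 0.57, "linear": [0, 0, 0.5], "turn": [0, 0, 0]}, {"grip": 0.57, "linear": [0, 0, 20], "turn": [0, 0, 0]}, {"grip": 0.57, "linear": [0, 0, 65], "turn": [0, 0, 0]}, {"grip": 0.57, "linear": [0, 0, 110], "turn": [0, 0, 0]}, {"grip": 0.57, "linear": [0, 0, 110], "turn": [0, 0, 0]}]}}

```text
time: 30.7
tool_pos: [0.5023, 0.018, 0.1314]
tool_rot: [3.137, -0.01, 0.284]
contact_force: [1.2, 0.3, -0.3]
opening: 0.0524
```

>>> {"api": "apply_moves", "payload": {"increments": [{"grip": 0.8, "linear": [12, 32, 0], "turn": [0, 0, -1.2]}, {"grip": 0.8, "linear": [28, 74, 0], "turn": [0, 0, -2.5]}, {"grip": 0.8, "linear": [44, 116, 0], "turn": [0, 0, -3.8]}, {"grip": 0.8, "linear": [60, 158, 0], "turn": [0, 0, -5.1]}, {"grip": 0.8, "linear": [76, 200, 0], "turn": [0, 0, -6.4]}, {"grip": 0.8, "linear": [90, 232, 0], "turn": [0, 0, -7.7]}, {"grip": 0.8, "linear": [90, 232, -20], "turn": [0, 0, -9]}, {"grip": 0.8, "linear": [90, 232, -50], "turn": [0, 0, -9.38]}, {"grip": 0.8, "linear": [90, 232, -60], "turn": [0, 0, -9.38]}, {"grip": 0.8, "linear": [90, 232, -60], "turn": [0, 0, -9.38]}]}}

```text
time: 31.7
tool_pos: [0.5874, 0.2498, 0.0636]
tool_rot: [3.138, 0.002, -0.698]
contact_force: [0.1, 0.1, -0.4]
opening: 0.0735
```

```bash
python3 look.py p9; python3 - <<'E'
import cv2,numpy as np
s=cv2.imread("pics/p9_s.png");t=cv2.imread("pics/p9_t.png");cv2.imwrite("pics/p9b.png",np.hstack([cv2.resize(t[140:260,110:230],(395,395)),cv2.resize(s[150:250,310:410],(395,395))]))
E
```

```text
[0.5893 0.2501 0.0665] [ 0.01  0.09 -0.26] 0.0735
```

View pics/p9.png

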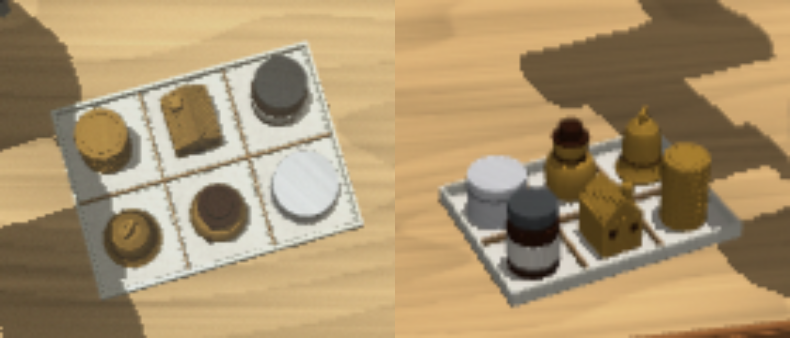

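View pics/p9b.png

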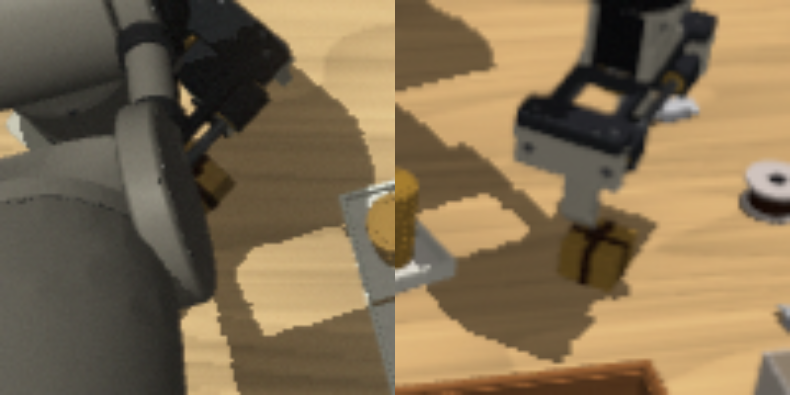

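>>> {"api": "apply_moves", "payload": {"increments": [{"grip": 0.8, "linear": [0, 0, -30], "turn": [0, 0, 0]}, {"grip": 0.8, "linear": [0, 0, -50], "turn": [0, 0, 0]}, {"grip": 0.8, "linear": [0, 0, -58], "turn": [0, 0, 0]}, {"grip": 0.8, "linear": [0, 0, -60.5], "turn": [0, 0, 0]}, {"grip": 0.8, "linear": [0, 0, -60.5], "turn": [0, 0, 0]}, {"grip": 0.8, "linear": [0, 0, -60.5], "turn": [0, 0, 0]}, {"grip": 0.8, "linear": [0, 0, -60.5], "turn": [0, 0, 0]}], "grip_force": 8}}

```text
time: 32.5
tool_pos: [0.5895, 0.2505, 0.0066]
tool_rot: [-3.14, -0.001, -0.699]
contact_force: [0.5, 0.5, -0.1]
opening: 0.0735
```

>>> {"api": "apply_moves", "payload": {"increments": [{"grip": 0.6, "linear": [0, 0, 0], "turn": [0, 0, 0]}, {"grip": 0.54, "linear": [0, 0, 0], "turn": [0, 0, 0]}, {"grip": 0.5, "linear": [0, 0, 0], "turn": [0, 0, 0]}, {"grip": 0.47, "linear": [0, 0, 0], "turn": [0, 0, 0]}, {"grip": 0.44, "linear": [0, 0, 0], "turn": [0, 0, 0]}, {"grip": 0.4, "linear": [0, 0, 0], "turn": [0, 0, 0]}, {"grip": 0.35, "linear": [0, 0, 0], "turn": [0, 0, 0]}, {"grip": 0.35, "linear": [0, 0, 0], "turn": [0, 0, 0]}]}}

```text
time: 33.3
tool_pos: [0.5888, 0.2503, 0.0053]
tool_rot: [3.142, -0.0, -0.699]
contact_force: [0.0, -0.4, 0.2]
opening: 0.042
```

```bash
python3 - <<'E'
from h import *
for n in("p9_t","top0"):
    t=cv2.imread(f"pics/{n}.png")
    if n=="p9_t": b=(285,208,325,245);z=.043
    else: b=(378,183,408,211);z=.04
    t4=cv2.resize(t[b[1]:b[3],b[0]:b[2]],None,fx=4,fy=4,interpolation=cv2.INTER_CUBIC)
    mk=cv2.cvtColor(t4,cv2.COLOR_BGR2HSV)
    print(mk[60:90:8,60:100:8].reshape(-1,3)[:6].tolist())
    cv2.imwrite(f"pics/tin_{n}.png",cv2.resize(t4,None,fx=4,fy=4,interpolation=0))
E
```

```text
[[70, 3, 220], [75, 5, 222], [83, 5, 221], [60, 5, 217], [75, 5, 220], [68, 5, 223]]
[[70, 4, 174], [60, 1, 173], [50, 4, 175], [50, 4, 172], [40, 5, 167], [45, 3, 174]]
```

View pics/tin_p9_t.png

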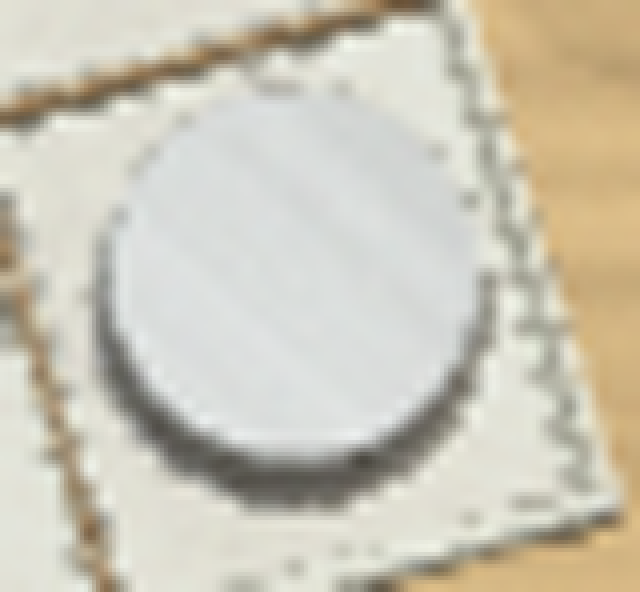

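```bash
python3 - <<'E'
from h import *
print(onplane("top",[[303.1,224.6]],.043)*1000, proj("top",[[.5195,-.0518,.043]]))
E
```

```text
[[519.63749998 -51.50447251  43.        ]] [[303.2362699  224.66329706]]
```

>>> {"api": "apply_moves", "payload": {"increments": [{"grip": 0.35, "linear": [0, 0, 0], "turn": [0, 0, 0]}, {"grip": 0.35, "linear": [0, 0, 10], "turn": [0, 0, 0]}, {"grip": 0.35, "linear": [0, 0, 45], "turn": [0, 0, 0]}, {"grip": 0.35, "linear": [0, 0, 90], "turn": [0, 0, 0]}, {"grip": 0.35, "linear": [0, 0, 100], "turn": [0, 0, 0]}, {"grip": 0.35, "linear": [0, 0, 100], "turn": [0, 0, 0]}], "grip_force": 10}}

```text
time: 33.9
tool_pos: [0.5901, 0.2507, 0.1084]
tool_rot: [-3.137, -0.003, -0.699]
contact_force: [-0.2, 0.2, -0.4]
opening: 0.0423
```

```bash
python3 look.py p10; python3 - <<'E'
import cv2,numpy as np
s=cv2.imread("pics/p10_s.png");t=cv2.imread("pics/p10_t.png");cv2.imwrite("pics/p10b.png",np.hstack([cv2.resize(t[140:260,110:230],(395,395)),cv2.resize(s[110:210,310:410],(395,395))]))
E
```

```text
[0.5881 0.2501 0.1046] [ 0.09 -0.37 -0.97] 0.0419
```

View pics/p10b.png

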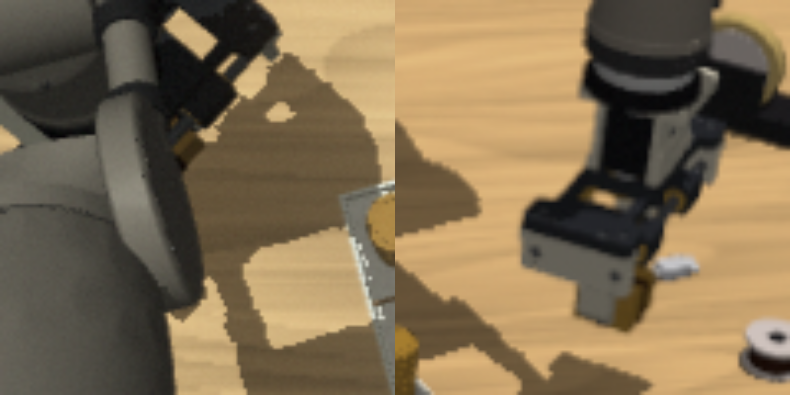

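>>> {"api": "apply_moves", "payload": {"increments": [{"grip": 0.35, "linear": [-8, -35, 10], "turn": [0, 0, -0.8]}, {"grip": 0.35, "linear": [-18, -80, 15], "turn": [0, 0, -1.6]}, {"grip": 0.35, "linear": [-29, -127, 15], "turn": [0, 0, -2.4]}, {"grip": 0.35, "linear": [-40, -174, 15], "turn": [0, 0, -3.2]}, {"grip": 0.35, "linear": [-51, -221, 15], "turn": [0, 0, -4]}, {"grip": 0.35, "linear": [-61, -265, 15], "turn": [0, 0, -4.8]}, {"grip": 0.35, "linear": [-69.5, -295, 15], "turn": [0, 0, -5.63]}, {"grip": 0.35, "linear": [-69.5, -301.5, 10], "turn": [0, 0, -5.63]}, {"grip": 0.35, "linear": [-69.5, -301.5, -15], "turn": [0, 0, -5.63]}, {"grip": 0.35, "linear": [-69.5, -301.5, -30], "turn": [0, 0, -5.63]}]}}

```text
time: 35.0
tool_pos: [0.518, -0.0507, 0.0727]
tool_rot: [3.138, 0.002, -1.288]
contact_force: [0.3, 0.8, -0.8]
opening: 0.0422
```

>>> {"api": "apply_moves", "payload": {"increments": [{"grip": 0.35, "linear": [0, 0, 0], "turn": [0, 0, 0]}, {"grip": 0.35, "linear": [0, 0, 0], "turn": [0, 0, 0]}]}}

```text
time: 35.2
tool_pos: [0.5189, -0.0505, 0.0745]
tool_rot: [3.14, 0.001, -1.287]
contact_force: [0.5, 0.6, 0.2]
opening: 0.0421
```

```bash
python3 look.py p11; python3 - <<'E'
import cv2,numpy as np
s=cv2.imread("pics/p11_s.png");cv2.imwrite("pics/p11b.png",cv2.resize(s[140:240,210:310],(600,600),interpolation=2))
E
```

```text
[ 0.5197 -0.0508  0.0756] [-0.32  0.65 -0.53] 0.0422
```

View pics/p11b.png

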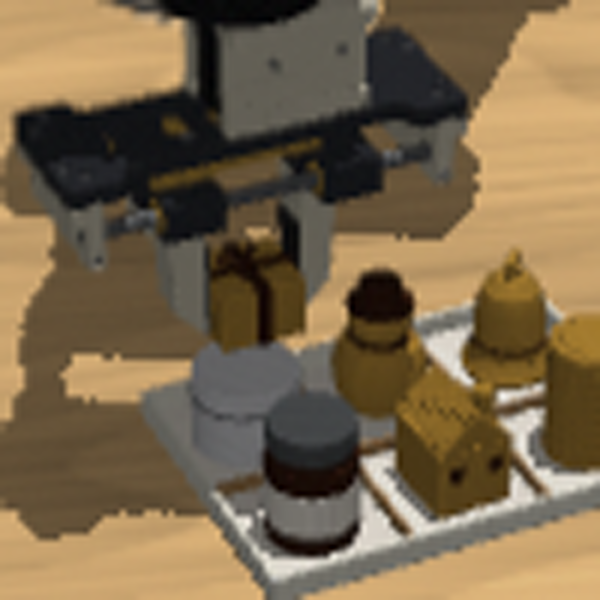

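```bash
python3 - <<'E'
from h import *
p=proj("scene",[[.5196,-.0515,.043],[.5196,-.0515,.0705],[.5196,-.0515,.0855],[.5196,-.0415,.0855]])
print(p.round(2), ((p-[210,140]+.5)*6).round(0))
a=np.radians(16.25);R=np.array([[np.cos(a),-np.sin(a)],[np.sin(a),np.cos(a)]])
q=[[*(np.array([.5196,-.0515])+R@np.array(d)*.021),z] for d in((1,1),(1,-1),(-1,-1),(-1,1)) for z in(.0705,.1005)]
u=((proj("scene",q)-[210,140]+.5)*6).round(0);print(u[:,0].min(),u[:,0].max());print(u.tolist())
E
```

```text
[[250.84 200.02]
 [250.66 191.95]
 [250.56 187.46]
 [254.16 187.15]] [[248. 363.]
 [247. 315.]
 [246. 288.]
 [268. 286.]]
185.0 307.0
[[307.0, 327.0], [307.0, 273.0], [223.0, 350.0], [221.0, 295.0], [187.0, 302.0], [185.0, 248.0], [270.0, 281.0], [269.0, 227.0]]
```

Projected edges match the picture to about 1 px (ribbon centre at x≈265 measured, 265 predicted). I'll lower the parcel onto the tin.

>>> {"api": "apply_moves", "payload": {"increments": [{"grip": 0.35, "linear": [0, -0.5, -12], "turn": [0, 0, 0]}, {"grip": 0.35, "linear": [0, -0.5, -20], "turn": [0, 0, 0]}, {"grip": 0.35, "linear": [0, -0.5, -24], "turn": [0, 0, 0]}, {"grip": 0.35, "linear": [0, -0.5, -25], "turn": [0, 0, 0]}, {"grip": 0.35, "linear": [0, -0.5, -25], "turn": [0, 0, 0]}, {"grip": 0.35, "linear": [0, -0.5, -25], "turn": [0, 0, 0]}, {"grip": 0.35, "linear": [0, -0.5, -25], "turn": [0, 0, 0]}]}}

```text
time: 36.0
tool_pos: [0.5195, -0.0518, 0.0506]
tool_rot: [-3.141, -0.0, -1.288]
contact_force: [0.6, 0.2, -0.5]
opening: 0.0423
```

>>> {"api": "apply_moves", "payload": {"increments": [{"grip": 0.35, "linear": [0, 0, -0.6], "turn": [0, 0, 0]}, {"grip": 0.35, "linear": [0, 0, -0.6], "turn": [0, 0, 0]}, {"grip": 0.35, "linear": [0, 0, -0.6], "turn": [0, 0, 0]}]}}

```text
time: 36.3
tool_pos: [0.5193, -0.0517, 0.0498]
tool_rot: [-3.142, -0.0, -1.288]
contact_force: [-1.3, -0.3, -0.8]
opening: 0.0421
```

>>> {"api": "apply_moves", "payload": {"increments": [{"grip": 0.35, "linear": [0, 0, -0.5], "turn": [0, 0, 0]}, {"grip": 0.35, "linear": [0, 0, -0.5], "turn": [0, 0, 0]}, {"grip": 0.35, "linear": [0, 0, -0.5], "turn": [0, 0, 0]}]}}

```text
time: 36.6
tool_pos: [0.5193, -0.0517, 0.0492]
tool_rot: [3.142, -0.0, -1.288]
contact_force: [-0.5, -1.7, -1.0]
opening: 0.042
```

>>> {"api": "apply_moves", "payload": {"increments": [{"grip": 0.35, "linear": [0, 0, -0.5], "turn": [0, 0, 0]}, {"grip": 0.35, "linear": [0, 0, -0.5], "turn": [0, 0, 0]}, {"grip": 0.35, "linear": [0, 0, -0.5], "turn": [0, 0, 0]}]}}

```text
time: 36.9
tool_pos: [0.5193, -0.0517, 0.0487]
tool_rot: [3.142, -0.0, -1.288]
contact_force: [0.0, -0.5, -0.1]
opening: 0.0423
```

>>> {"api": "apply_moves", "payload": {"increments": [{"grip": 0.35, "linear": [0, 0, -0.4], "turn": [0, 0, 0]}, {"grip": 0.35, "linear": [0, 0, -0.4], "turn": [0, 0, 0]}, {"grip": 0.35, "linear": [0, 0, -0.4], "turn": [0, 0, 0]}]}}

```text
time: 37.2
tool_pos: [0.5193, -0.0517, 0.0483]
tool_rot: [3.142, -0.0, -1.288]
contact_force: [-1.0, -0.2, -0.5]
opening: 0.0423
```

>>> {"api": "apply_moves", "payload": {"increments": [{"grip": 0.35, "linear": [0, 0, -0.3], "turn": [0, 0, 0]}, {"grip": 0.35, "linear": [0, 0, -0.3], "turn": [0, 0, 0]}, {"grip": 0.35, "linear": [0, 0, -0.3], "turn": [0, 0, 0]}]}}

```text
time: 37.5
tool_pos: [0.5193, -0.0517, 0.0483]
tool_rot: [-3.141, -0.0, -1.288]
contact_force: [-1.3, 0.1, 2.6]
opening: 0.0419
```

>>> {"api": "apply_moves", "payload": {"increments": [{"grip": 0.35, "linear": [0, 0, -0.3], "turn": [0, 0, 0]}, {"grip": 0.35, "linear": [0, 0, -0.3], "turn": [0, 0, 0]}, {"grip": 0.35, "linear": [0, 0, -0.3], "turn": [0, 0, 0]}]}}

```text
time: 37.8
tool_pos: [0.5193, -0.0517, 0.0483]
tool_rot: [-3.141, -0.0, -1.288]
contact_force: [-2.3, 0.9, 7.3]
opening: 0.0419
```

>>> {"api": "apply_moves", "payload": {"increments": [{"grip": 0.35, "linear": [0, 0, 0.5], "turn": [0, 0, 0]}, {"grip": 0.46, "linear": [0, 0, 0.5], "turn": [0, 0, 0]}, {"grip": 0.48, "linear": [0, 0, 0.5], "turn": [0, 0, 0]}, {"grip": 0.51, "linear": [0, 0, 0.5], "turn": [0, 0, 0]}, {"grip": 0.56, "linear": [0, 0, 0.5], "turn": [0, 0, 0]}, {"grip": 0.56, "linear": [0, 0, 0.5], "turn": [0, 0, 0]}, {"grip": 0.56, "linear": [0, 0, 15], "turn": [0, 0, 0]}, {"grip": 0.56, "linear": [0, 0, 55], "turn": [0, 0, 0]}, {"grip": 0.56, "linear": [0, 0, 100], "turn": [0, 0, 0]}, {"grip": 0.56, "linear": [0, 0, 120], "turn": [0, 0, 0]}]}}

```text
time: 38.8
tool_pos: [0.5208, -0.052, 0.1716]
tool_rot: [-3.137, -0.003, -1.288]
contact_force: [-0.1, -0.7, -0.1]
opening: 0.0515
```

>>> {"api": "apply_moves", "payload": {"increments": [{"grip": 0.56, "linear": [-10, -45, 0], "turn": [0, 0, 0]}, {"grip": 0.56, "linear": [-20, -95, 0], "turn": [0, 0, 0]}, {"grip": 0.56, "linear": [-30, -145, 0], "turn": [0, 0, 0]}, {"grip": 0.56, "linear": [-40, -195, 0], "turn": [0, 0, 0]}, {"grip": 0.56, "linear": [-50, -245, 0], "turn": [0, 0, 0]}, {"grip": 0.56, "linear": [-50, -280, 0], "turn": [0, 0, 0]}, {"grip": 0.56, "linear": [-50, -280, 0], "turn": [0, 0, 0]}, {"grip": 0.56, "linear": [-50, -280, 0], "turn": [0, 0, 0]}]}}

```text
time: 39.6
tool_pos: [0.4688, -0.3321, 0.1672]
tool_rot: [3.141, 0.001, -1.29]
contact_force: [-0.5, -0.1, -0.4]
opening: 0.051
```

```bash
python3 look.py p12; python3 - <<'E'
import cv2,numpy as np
s=cv2.imread("pics/p12_s.png");t=cv2.imread("pics/p12_t.png");cv2.imwrite("pics/p12b.png",np.hstack([cv2.resize(t[190:260,270:340],(395,395),interpolation=2),cv2.resize(s[165:245,220:300],(395,395),interpolation=2)]))
E
```

```text
[ 0.4693 -0.3306  0.1675] [0.88 0.19 0.27] 0.0513
```

View pics/p12.png

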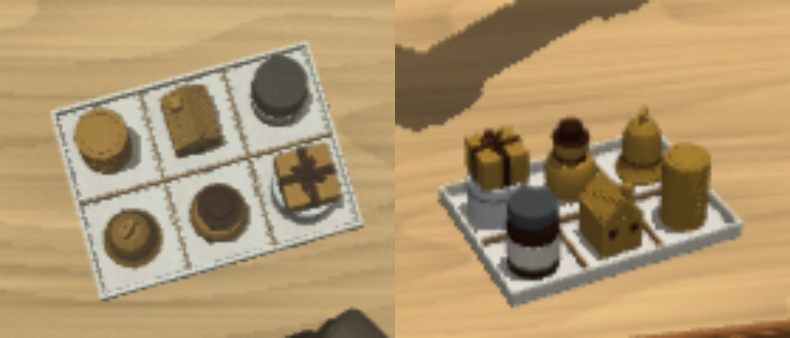

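View pics/p12b.png

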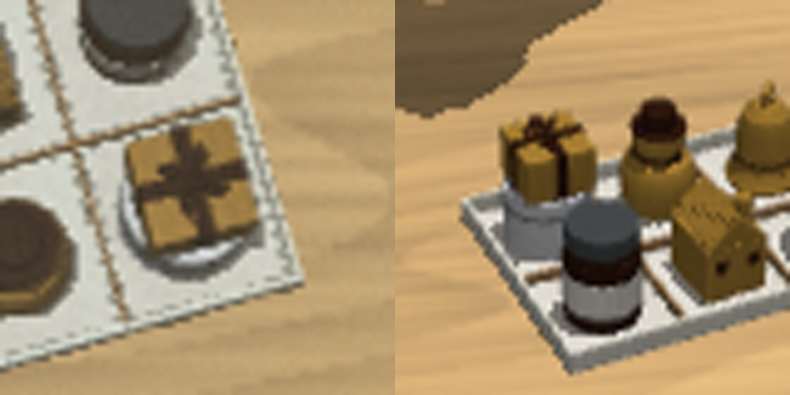

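```bash
python3 - <<'E'
from h import *
q=(np.array([(123,145),(222,117),(262,225),(157,252)])+.5)*70/395-.5+[270,190]
W=onplane("top",q,.073)*1000; print(W.round(1).tolist(),W.mean(0))
print("tin bias check", onplane("top",[[303.1,224.6]],.043)*1000)
E
```

```text
[[534.5, -24.8, 73.0], [545.5, -62.1, 73.0], [504.5, -76.7, 73.0], [494.1, -37.4, 73.0]] [519.61913078 -50.2116386   73.        ]
tin bias check [[519.63749998 -51.50447251  43.        ]]
```

Parcel centre (519.6, −50.2) against tin centre (519.6, −51.5): central to about 1.3 mm. Everything stands upright and the arm is clear, so I'm handing in.

```bash
python3 -c "
from cell import *
print(hand_in()); print(observe()['time'])"
```

```text
the job is handed in; nothing more can be done
None
the job is handed in; nothing more can be done
```

The carton is packed and handed in at about 39.7 s of the allowed 115 s; the hand-in gives no verdict. I placed the pieces in the order asked: tin in front of the jar, bell in front of the coin roll, house between jar and roll, snowman between tin and bell, then the parcel on the tin. I lowered each piece in small steps until the force reading showed contact (about 3–10 N), eased off slightly and only then opened the fingers.

**Last checks:** The final pictures from both cameras show all pieces upright in the right pockets, with the jar and coin roll apparently unmoved and the arm well clear. The parcel's centre measures about 1.3 mm from the tin's.

**Disagreements:**
- The scene camera read positions about 3–4 mm lower in y than the top camera. I used the top camera for placing, since it agreed with the robot to under 1 mm at the placed tin.
- The snowman was gripped a few millimetres off its centre (opening 45 mm on a 46 mm body). I shifted its placing point by 3 mm, and it stands clear of its neighbours.

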